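# Load a centrifuge rotor in balance and close it

## Robot

A 6-joint arm with a two-finger parallel gripper is mounted at the origin on a cart in front of the work surface, level with it; the furniture and walls round the work are solid. World frame = base frame: x ahead of the robot, y to its left, z up, the work surface at z = 0. Lengths are in m, angles in degrees, forces in N, time in s.
With the tool pointing down it reaches from about 0.35 to 0.875 m from the base axis. Payload 4.2 kg.
Tool frame: the origin (TCP) lies at the very end of the fingers, on their centre line; the grasp point (between the pads) lies 19 mm behind it (tcp_to_grasp is the z of the grasp point in the tool frame, in m); z points along the fingers, y is the direction in which the jaws open and shut (so a half turn about z gives the same grasp; the last joint's range is limited). The gripper opens to 87 mm and grips with 3 to 60 N. Pads are 19 mm wide; open, the fingers measure 117 mm over their backs; the gripper's body (75 mm by 190 mm) begins 51 mm behind the grasp point.
Start: joints at [87.353, 22.042, 0.453, 0, -68.411, -14.817], TCP at [0.188, 0.596, 0.223] pointing down, gripper open.
Joint ranges: [-179.83, 179.83], [-69.29, 118.12], [-61.27, 80.66], [-181.25, 117.63], [-171.15, -9.14], [-177.46, 177.46]. Speed limits (degrees/s): [159.86, 159.86, 180, 180, 180, 180].

## Interface

Orientations are given as a 3x3 rotation matrix whose columns are the frame's x, y, z axes.
In Python, from station import sense, capture, camera_params, finish_job, tcp_to_grasp gives the robot as it stands.
- The arm moves only by the shell command python3 -m inch 'ROWS'. ROWS is JSON, a list of rows, each an object of numbers: "jaw": the closure in counts, from 0 (fully open) to 255 (shut); "x", "y", "z": the shift along the world's x, y, z normalised to -1 to 1, where 1 is 0.06 m; "ax", "ay", "az": the turn, a rotation vector about the world's x, y, z normalised to -1 to 1, where 1 is 10 degrees. A call has 1 to 12 rows; each row shifts and turns the pose as measured when the row begins; what a row does not reach is not made up. A row lasts 1/8 s, in which the tool goes at most 62.5 mm and 10.7 degrees, less where a joint would pass 70% of its speed; a pose out of reach is approached as far as the arm can. A call with a number of a shift or a turn outside -1 to 1 is refused whole. A call with a gripper value outside its range is refused whole. The fingers move at their own pace and stop on an object; the grip force is fixed at half the most. Time passes only in rows, so rows that do not move let the fingers close. It gives the time, the measured TCP pose, the force and the opening at its end, in the units of the state.
- sense(): the state, without advancing time (a new reading comes with each control period).
- capture(name): name is "side" or "top"; returns the picture (400x640x3 uint8, red, green, blue); there is no depth.
- camera_params(name): a dict with "vfov" (degrees; the focal length in pixels is half the picture's height over the tangent of half this angle, whatever the lens; pixels are square), "cx", "cy" (the principal point, pixels), "D" ([k1, k2, p1, p2, k3] as OpenCV has them; the pictures are not rectified), "R" (3x3) and "t" (3): a world point X has camera coordinates R X + t. Camera axes: x right, y down, z forward; pixel columns grow to the right and rows downward; lengths in m; the calibration is good to about 2 mm. A picture is of the moment at which its call begins. camera_params takes no time and is no camera call.
- finish_job(): hands the job in, once; it reports no verdict.
The state is a dict: "time_s": time; "joints": joint angles; "joint_velocities": joint speeds; "effort": joint torques, N m; "tcp_pos": TCP position; "ee_rot": TCP orientation; "wrist_force": force on the tool from outside, world axes, zero at the start; "moment": the same for the moment, N m; "gripper_width": opening from 0.0 (shut) to 1.0 (fully open).
Only numpy, scipy, OpenCV 4.12 (cv2) and the standard library are available. Lean on these libraries where they do the work, as an engineer would, in place of code of your own. Each camera call takes 0.05 s, during which the arm holds its last target.

## Task

Load the six-place centrifuge rotor so that it will spin in balance: leave the white-capped and the black-capped vial that are already in it where they are, put each one's twin of the same cap colour in the bore directly opposite, and the two blue-capped vials opposite each other in the last two bores, all standing fully down. Then set the clear lid over the spindle so that its rim rests flat on the rotor.

Things in the scene. Friction and masses are not known exactly. Their poses are not given: they have to be found in the camera images.
- rotor: Grey drum 192 wide, 36 high, fixed; origin under its centre at worktop height. Six bores on a 62 mm radius circle at 0, 60, 120, 180, 240, 300 deg from its x axis (z up); opposite ones 124 apart. Bore 31 wide, floor at z 12, black mouth flaring to 41 at the top. A seated vial's centre is at z 43, its top at 74. Steel spindle on its axis, 18 thick, pointed, tip at z 77. (Sizes in mm)
- lid_knob (a point): Clear whitish lid, 186 wide, 83 high, 0.18 kg, on the worktop rim down; blue rim and upright blue knob 30 thick, 52 to 83 mm above the rim; bowl's top at 48. Point: knob's centre, on the axis, 66 above the rim's underside; z up. Inside (radius 88, height 44) a central tube, bore 23, from 4 above the rim, slips over the spindle. Home: rim on the rotor's top, point at z 102 on its axis.
- white_loaded_c (a point): 20 ml glass vial with a white screw cap, 27 mm in diameter (cap 22 mm), 62 mm tall, upright; point at its centre, half-way up, 31 mm above its underside; z axis up. It already stands in one of the rotor's bores at the start and stays there.
- black_loaded_c (a point): 20 ml glass vial with a black screw cap, 27 mm in diameter (cap 22 mm), 62 mm tall, upright; point at its centre, half-way up, 31 mm above its underside; z axis up. It already stands in one of the rotor's bores at the start and stays there.
- white_loose_c (a point): 20 ml glass vial with a white screw cap, 27 mm in diameter (cap 22 mm), 62 mm tall, upright; point at its centre, half-way up, 31 mm above its underside; z axis up. At the start it stands on the worktop.
- black_loose_c (a point): 20 ml glass vial with a black screw cap, 27 mm in diameter (cap 22 mm), 62 mm tall, upright; point at its centre, half-way up, 31 mm above its underside; z axis up. At the start it stands on the worktop.
- blue_a_c (a point): 20 ml glass vial with a blue screw cap, 27 mm in diameter (cap 22 mm), 62 mm tall, upright; point at its centre, half-way up, 31 mm above its underside; z axis up. At the start it stands on the worktop. One of two alike.
- blue_b_c (a point): 20 ml glass vial with a blue screw cap, 27 mm in diameter (cap 22 mm), 62 mm tall, upright; point at its centre, half-way up, 31 mm above its underside; z axis up. At the start it stands on the worktop. One of two alike.

How it is judged:
By the outcome, as a careful person would: the job done as asked, in the order asked, and still so for the second after the job is handed in, with the robot touching nothing.
It also fails if it takes over 115 s, if anything falls off the work surface, if the arm or the gripper's body presses on something with over 40 N, if the wrist force passes 120 N, or if a joint passes its speed limit or range.

## Working session

There is one attempt and no reset: what is moved stays moved. The work goes in short steps, Python scripts to look and compute and a shell command to move; the robot and the scene stay as the last step left them, time stands still between calls to the robot, and variables do not carry over. Pictures are saved under pics/ and viewed, and the job is handed in when it is done.

```bash
ls; mkdir -p pics; python3 - <<'E'
from station import *
import cv2
for n in("side","top"):
    cv2.imwrite(f"pics/{n}0.png",capture(n)[:,:,::-1]); p=camera_params(n); print(n,p)
s=sense(); print(s,tcp_to_grasp)
E
```

```text
pics
side {'vfov': 44.04115729461421, 'cx': 317.98049239154926, 'cy': 193.51670510875584, 'D': array([-0.04314469,  0.        ,  0.        ,  0.        ,  0.        ]), 'R': array([[-0.99988029, -0.00760512, -0.01347491],
       [ 0.00623491,  0.5990041 , -0.80072168],
       [ 0.01416111, -0.80070984, -0.59888497]]), 't': array([0.56838791, 0.15074273, 0.92486768])}
top {'vfov': 53.18499346015491, 'cx': 318.98825919517077, 'cy': 200.98632255635349, 'D': array([-0.01615883,  0.        ,  0.        ,  0.        ,  0.        ]), 'R': array([[-0.02134812, -0.99975406, -0.00600668],
       [-0.98014849,  0.02211324, -0.19702776],
       [ 0.19711213,  0.00168127, -0.98037951]]), 't': array([-0.12091072,  0.57214807,  1.01848088])}
{'time_s': 0.1, 'joints': array([ 8.73535268e+01,  2.20884628e+01,  3.87675648e-01, -2.43261092e-02,
       -6.84111216e+01, -1.48161548e+01]), 'joint_velocities': array([-0.07966435, -0.13546755,  0.15261887,  0.08146273,  0.00466928,
       -0.03294326]), 'effort': array([-1.39163069e-03, -3.91686845e+01,  1.87936306e+01,  4.23197553e+00,
        1.34774734e-02, -6.94313667e-05]), 'tcp_pos': array([0.18738376, 0.59568923, 0.22154981]), 'ee_rot': array([[ 9.53865910e-01, -3.00232560e-01, -4.84548066e-04],
       [-3.00232928e-01, -9.53863959e-01, -1.93283126e-03],
       [ 1.18105943e-04,  1.98913914e-03, -9.99998015e-01]]), 'wrist_force': array([0.08268008, 0.21906932, 0.49139489]), 'moment': array([ 0.0285517 , -0.01245249,  0.02030303]), 'gripper_width': 1.00213975267416} -0.0187
```

View pics/side0.png

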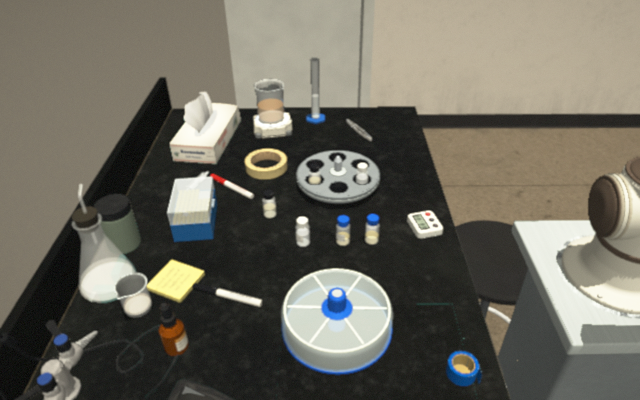

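View pics/top0.png

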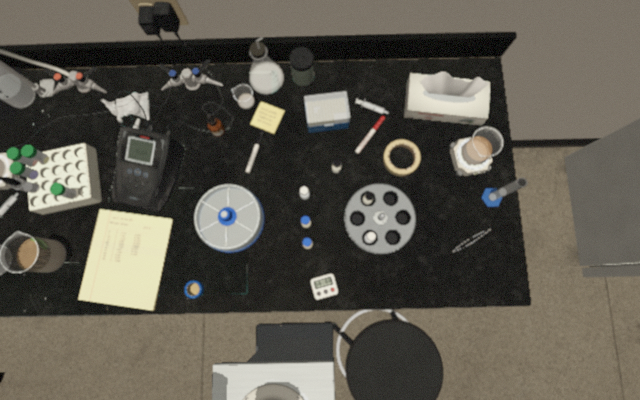

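```bash
cat > h.py <<'E'
import numpy as np, cv2
from station import *
def K(p):
    f=200/np.tan(np.radians(p['vfov']/2)); return np.array([[f,0,p['cx']],[0,f,p['cy']],[0,0,1.]])
def ray(n,uv):
    p=camera_params(n); q=cv2.undistortPoints(np.array([[uv]],float),K(p),p['D'])[0,0]
    d=p['R'].T@np.array([q[0],q[1],1]); return -p['R'].T@p['t'], d
def onz(n,uv,z):
    c,d=ray(n,uv); return c+d*(z-c[2])/d[2]
def proj(n,X):
    p=camera_params(n); return cv2.projectPoints(np.array([X],float).reshape(-1,1,3),cv2.Rodrigues(p['R'])[0],p['t'],K(p),p['D'])[0].reshape(-1,2)
def tri(uvs,uvt):
    A=np.zeros((3,3));b=np.zeros(3)
    for n,uv in(("side",uvs),("top",uvt)):
        c,d=ray(n,uv);d/=np.linalg.norm(d);M=np.eye(3)-np.outer(d,d);A+=M;b+=M@c
    return np.linalg.solve(A,b)
def crop(img,x0,y0,x1,y1,s,name):
    cv2.imwrite(name,cv2.resize(img[y0:y1,x0:x1],None,fx=s,fy=s,interpolation=cv2.INTER_CUBIC))
E
python3 - <<'E'
from h import *
s=cv2.imread('pics/side0.png');t=cv2.imread('pics/top0.png')
crop(t,290,150,430,260,5,'pics/c1.png');crop(s,250,140,400,260,5,'pics/c2.png')
for n,im in(('side',s),('top',t)):
    hsv=cv2.cvtColor(im,cv2.COLOR_BGR2HSV)
    m=cv2.inRange(hsv,(105,130,60),(125,255,255))
    k,l,st,c=cv2.connectedComponentsWithStats(m)
    for i in range(1,k):
        if st[i,4]>15: print(n,'blue',st[i],c[i].round(1))
    m=cv2.inRange(hsv,(0,0,185),(180,40,255))
    k,l,st,c=cv2.connectedComponentsWithStats(m)
    for i in range(1,k):
        if st[i,4]>15 and 250<c[i][0]<420 and 150<c[i][1]<270: print(n,'white',st[i],c[i].round(1))
E
```

```text
side blue [306 113  20  11 133] [315.7 118.8]
side blue [366 213  14  12 135] [372.6 218.5]
side blue [337 214  13  13 135] [343.  219.9]
side blue [322 288  30  32 610] [336.4 306.4]
side blue [283 328 110  47 388] [340.2 361.7]
side blue [ 54 335  14  11 110] [ 60.1 339.5]
side blue [446 350  36  37 571] [462.9 371. ]
side blue [ 37 374  14  11 120] [ 43.7 378.9]
side white [ 299  152   79   45 1314] [337.6 174.5]
side white [336 156   5   7  27] [337.9 159.3]
side white [266 200   8   4  21] [269.3 201.2]
side white [265 211  10   6  44] [269.7 213.3]
side white [297 217  11   8  73] [301.8 220.4]
side white [297 227  12  19 155] [302.6 235.5]
side white [368 226   9   5  31] [371.6 227.7]
top blue [481 187  21  21 200] [489.5 197.9]
top blue [219 208  17  17 175] [227.9 216.6]
top blue [301 215   9   9  60] [304.8 218.6]
top blue [302 237   9   9  57] [306.3 240.7]
top blue [184 280  19  19 119] [192.9 288.5]
top white [246 144  12  28  80] [251.9 157.5]
top white [333 167   7   4  17] [335.7 168.5]
top white [300 187   8  10  68] [303.7 191.6]
top white [364 198   7   5  16] [366.4 200.6]
top white [373 212  15  13  89] [379.2 218.7]
top white [366 232  10  10  73] [370.1 236.6]
```

View pics/c1.png

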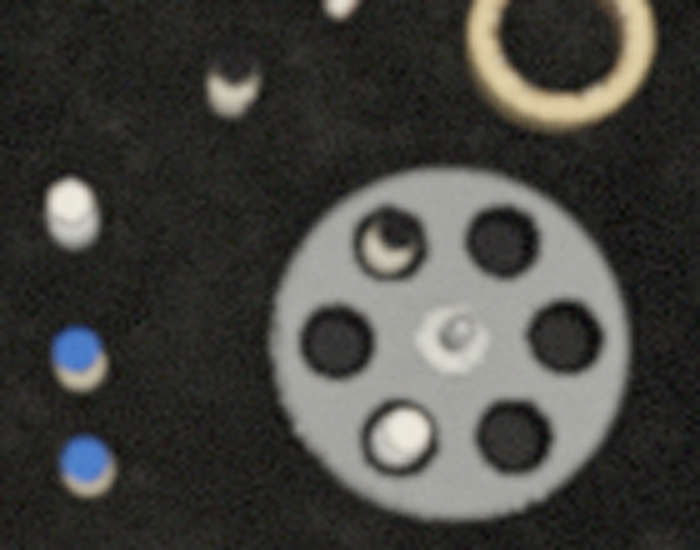

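View pics/c2.png

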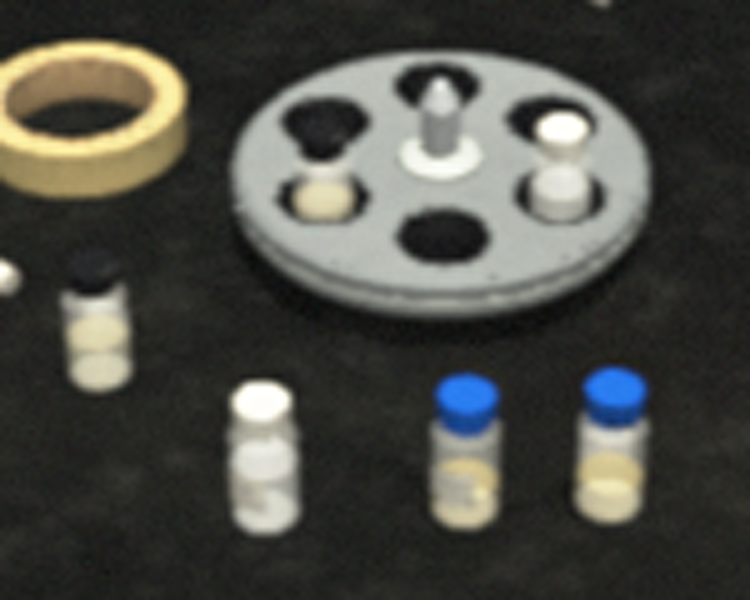

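```bash
python3 - <<'E'
from h import *
t=cv2.imread('pics/top0.png');s=cv2.imread('pics/side0.png')
for nm,uv in dict(blueA=(304.8,218.4),blueB=(306.3,240.5),white=(303.7,190.5),wl=(370.8,236.3)).items():
    print(nm,onz('top',uv,.074 if nm=='wl' else .06).round(4))
# black caps from crop
for nm,uv,z in (('black',(237,69),.06),('bl',(395,236),.072)):
    print(nm,onz('top',((uv[0]+.5)/5-.5+290,(uv[1]+.5)/5-.5+150),z).round(4))
# bores
g=cv2.cvtColor(t,cv2.COLOR_BGR2GRAY); m=(cv2.resize(g,None,fx=4,fy=4,interpolation=cv2.INTER_CUBIC)<100).astype(np.uint8)
n,l,st,c=cv2.connectedComponentsWithStats(m)
B=[]
for i in range(1,n):
    if 800<st[i,4]<4000 and 340<c[i][0]/4<420 and 180<c[i][1]/4<255:
        uv=(c[i]+.5)/4-.5; P=onz('top',uv,.036); B.append(P); print('bore',uv.round(1),st[i,2:]/4,P.round(4))
# outer drum
g2=cv2.inRange(t,(115,115,115),(255,255,255)); n,l,st,c=cv2.connectedComponentsWithStats(g2)
i=l[218,360] or l[200,380]; cn=max(cv2.findContours((l==i).astype(np.uint8),0,2)[0],key=cv2.contourArea)
e=cv2.fitEllipse(cn); print(e, onz('top',e[0],.036).round(4))
# knob
print('knob top view', onz('top',(227.9,216.6),.08).round(4), 'tri', tri((336.4,297),(227.9,216.6)).round(4))
# blue caps side
for uv in((372.6,218.5),(343,219.9),(301.8,220.4)): print('side',onz('side',uv,.057).round(4))
hsv=cv2.cvtColor(s,cv2.COLOR_BGR2HSV)
crop(s,270,260,410,385,5,'pics/c3.png');crop(t,180,170,280,260,6,'pics/c4.png')
E
```

```text
blueA [ 0.5223 -0.0947  0.06  ]
blueB [ 0.4634 -0.0978  0.06  ]
white [ 0.5984 -0.0928  0.06  ]
wl [ 0.4692 -0.2661  0.074 ]
black [ 0.6723 -0.1849  0.06  ]
bl [ 0.5746 -0.2654  0.072 ]
bore [368.2 197.4] [ 14.75  14.75 472.75] [ 0.5805 -0.2687  0.036 ]
bore [390.2 197.8] [ 15.    14.75 681.25] [ 0.5779 -0.329   0.036 ]
bore [402.6 217. ] [ 15.5   14.75 702.  ] [ 0.5241 -0.3599  0.036 ]
bore [357.  217.9] [ 15.    15.25 707.25] [ 0.5242 -0.2356  0.036 ]
bore [368.3 238.3] [ 15.25  15.25 257.25] [ 0.468  -0.2639  0.036 ]
bore [392.4 236.9] [ 15.75  15.   728.5 ] [ 0.4705 -0.3289  0.036 ]
((379.6488952636719, 218.29229736328125), (68.01229095458984, 70.02687072753906), 124.65116882324219) [ 0.5218 -0.2972  0.036 ]
knob top view [0.5284 0.1057 0.08  ] tri [0.534  0.1095 0.0621]
side [ 0.4606 -0.0979  0.057 ]
side [ 0.5191 -0.0941  0.057 ]
side [ 0.6003 -0.0933  0.057 ]
```

View pics/c3.png

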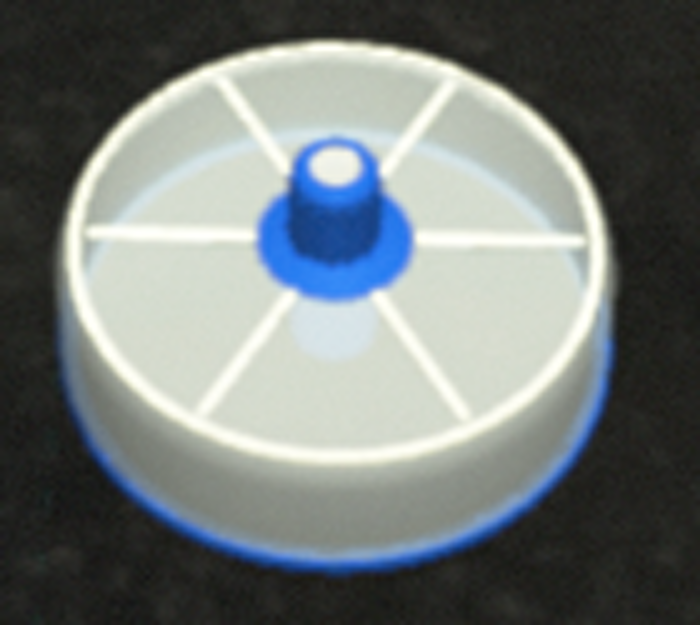

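View pics/c4.png

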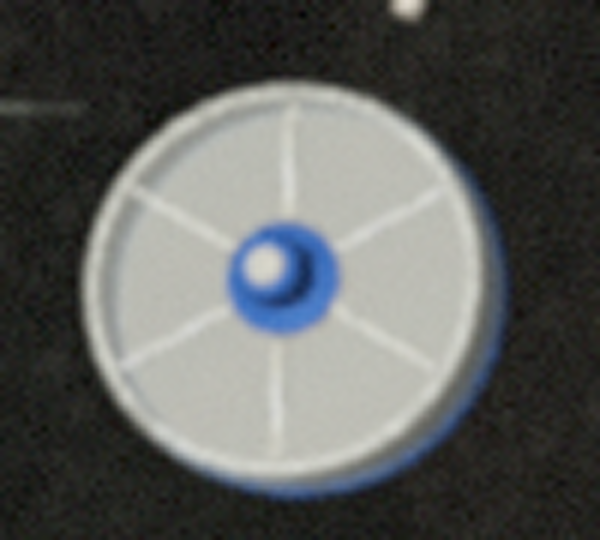

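```bash
python3 - <<'E'
from h import *
t=cv2.imread('pics/top0.png');s=cv2.imread('pics/side0.png')
g=cv2.cvtColor(s,cv2.COLOR_BGR2GRAY); m=(cv2.resize(g,None,fx=4,fy=4,interpolation=cv2.INTER_CUBIC)<90).astype(np.uint8)
n,l,st,c=cv2.connectedComponentsWithStats(m)
for i in range(1,n):
    if 600<st[i,4]<4000 and 295<c[i][0]/4<382 and 148<c[i][1]/4<205:
        uv=(st[i,:2]+st[i,2:4]/2)/4-.5; P=onz('side',uv,.036); print('bore',uv.round(1),st[i,2:]/4,P.round(4))
f=lambda uv,o,k:((uv[0]+.5)/k-.5+o[0],(uv[1]+.5)/k-.5+o[1])
print('spindle tip', tri(f((441,80),(250,140),5), f((462,326),(290,150),5)).round(4))
print('tip top@77', onz('top',f((462,326),(290,150),5),.077).round(4), 'side',onz('side',f((441,80),(250,140),5),.077).round(4))
print('knob top: ',onz('top',f((268,266),(180,170),6),.083).round(4),onz('side',f((335,166),(270,260),5),.083).round(4))
print('flange: ',onz('top',f((284,278),(180,170),6),.05).round(4),onz('side',f((336,240),(270,260),5),.05).round(4))
print('bowl rim',onz('top',f((282,280),(180,170),6),.048).round(4),onz('side',f((337,252),(270,260),5),.048).round(4))
print('black side',onz('side',f((93,260),(250,140),5),.061).round(4))
print('blue tops side',onz('side',f((467,393),(250,140),5),.062).round(4),onz('side',f((615,386),(250,140),5),.062).round(4),onz('side',f((261,400),(250,140),5),.062).round(4))
E
```

```text
bore [337.  156.5] [ 16.5   8.5 300. ] [ 0.5246 -0.3587  0.036 ]
bore [314.6 165.5] [ 17.25  12.5  600.75] [ 0.5783 -0.32    0.036 ]
bore [359.6 163.4] [ 17.25   8.75 246.25] [ 0.4717 -0.3278  0.036 ]
bore [338.1 186.9] [ 18.25  10.75 612.  ] [ 0.525  -0.2336  0.036 ]
spindle tip [ 0.5246 -0.2976  0.0774]
tip top@77 [ 0.5246 -0.2977  0.077 ] side [ 0.5246 -0.2982  0.077 ]
knob top:  [0.5352 0.1147 0.083 ] [0.5367 0.1183 0.083 ]
flange:  [0.5353 0.1154 0.05  ] [0.5361 0.1207 0.05  ]
bowl rim [0.5347 0.1167 0.048 ] [0.5358 0.124  0.048 ]
black side [ 0.6743 -0.1839  0.061 ]
blue tops side [ 0.5192 -0.0933  0.062 ] [ 0.4609 -0.0971  0.062 ] [ 0.6    -0.0898  0.062 ]
```

```bash
python3 -m inch '[{"jaw":0,"x":0.3,"y":-0.96,"az":0.9},{"jaw":0,"x":0.5,"y":-0.96,"az":0.85},{"jaw":0,"x":0.55,"y":-0.96},{"jaw":0,"x":0.55,"y":-0.96},{"jaw":0,"x":0.6,"y":-0.96},{"jaw":0,"x":0.6,"y":-0.96},{"jaw":0,"x":0.6,"y":-0.96},{"jaw":0,"x":0.6,"y":-0.96},{"jaw":0,"x":0.6,"y":-0.96},{"jaw":0,"x":0.6,"y":-0.96},{"jaw":0,"x":0.6,"y":-0.96}]'; cat > st.py <<'E'
from h import *
s=sense(); R=s['ee_rot']
print(s['time_s'],s['tcp_pos'].round(4),'j',s['joints'].round(0),'F',s['wrist_force'].round(1),'w',round(s['gripper_width']*87,1),'yaw',np.degrees(np.arctan2(R[1,0],R[0,0])).round(2),'tilt',R[:2,2].round(4))
import sys
if len(sys.argv)>3:
    d=np.array([float(v) for v in sys.argv[1:4]])-s['tcp_pos']; print('units',(d/.06).round(3))
E
python3 st.py .599 -.0925 .12
```

```text
0.1 [0.1874 0.5957 0.2215] j [ 87.  22.   0.  -0. -68. -15.] F [0.1 0.2 0.5] w 87.2 yaw -17.47 tilt [-0.0005 -0.0019]
units [  6.86  -11.47   -1.692]$[0]: bad value
```

```bash
python3 -m inch '[{"jaw":0,"x":0.3,"y":-0.9,"z":0,"ax":0,"ay":0,"az":0.9}]'; python3 st.py .599 -.0925 .12
```

```text
time_s: 0.22
tcp_pos: [0.2048, 0.543, 0.2197]
ee_rot: [[0.99, -0.141, -0.0], [-0.141, -0.99, -0.004], [0.0, 0.004, -1.0]]
wrist_force: [0.2, -0.5, 0.7]
gripper_width: 1.0
0.225 [0.2048 0.543  0.2197] j [ 85.  18.  -6.   0. -66.  -3.] F [ 0.2 -0.5  0.7] w 87.0 yaw -8.1 tilt [-0.0002 -0.0035]
units [  6.57  -10.591  -1.661]
```

```bash
python3 -m inch '[{"jaw":0,"x":0.5,"y":-0.9,"z":0.1,"ax":0,"ay":0,"az":0.8},{"jaw":0,"x":0.58,"y":-0.9,"z":0,"ax":0,"ay":0,"az":0},{"jaw":0,"x":0.58,"y":-0.9,"z":0,"ax":0,"ay":0,"az":0},{"jaw":0,"x":0.58,"y":-0.9,"z":0,"ax":0,"ay":0,"az":0},{"jaw":0,"x":0.58,"y":-0.9,"z":0,"ax":0,"ay":0,"az":0},{"jaw":0,"x":0.58,"y":-0.9,"z":0,"ax":0,"ay":0,"az":0},{"jaw":0,"x":0.58,"y":-0.9,"z":0,"ax":0,"ay":0,"az":0},{"jaw":0,"x":0.58,"y":-0.9,"z":0,"ax":0,"ay":0,"az":0},{"jaw":0,"x":0.58,"y":-0.9,"z":0,"ax":0,"ay":0,"az":0},{"jaw":0,"x":0.58,"y":-0.9,"z":0,"ax":0,"ay":0,"az":0},{"jaw":0,"x":0.58,"y":-0.9,"z":0,"ax":0,"ay":0,"az":0}]'; python3 st.py .599 -.0925 .12
```

```text
time_s: 1.6
tcp_pos: [0.5689, -0.0415, 0.2231]
ee_rot: [[1.0, 0.011, -0.001], [0.011, -1.0, -0.006], [-0.001, 0.006, -1.0]]
wrist_force: [-0.0, 1.2, 0.7]
gripper_width: 1.002
1.6 [ 0.5689 -0.0415  0.2231] j [ 12.  17.  -7.   0. -66.  78.] F [-0.   1.2  0.7] w 87.2 yaw 0.63 tilt [-0.0014 -0.0063]
units [ 0.501 -0.85  -1.719]
```

```bash
python3 -m inch '[{"jaw":0,"x":0.5,"y":-0.85,"z":0,"ax":0,"ay":0,"az":0},{"jaw":0,"x":0,"y":0,"z":-0.9,"ax":0,"ay":0,"az":0},{"jaw":0,"x":0,"y":0,"z":-0.8,"ax":0,"ay":0,"az":0},{"jaw":0,"x":0,"y":0,"z":0,"ax":0,"ay":0,"az":0}]'; python3 st.py .599 -.092 .023; python3 - <<'E'
from h import *
crop(capture('side')[:,:,::-1],230,100,420,260,4,'pics/c5.png')
E
```

```text
time_s: 2.1
tcp_pos: [0.6008, -0.0997, 0.1167]
ee_rot: [[1.0, 0.003, -0.003], [0.003, -1.0, -0.007], [-0.003, 0.007, -1.0]]
wrist_force: [0.6, -0.7, 0.9]
gripper_width: 1.004
2.1 [ 0.6008 -0.0997  0.1167] j [  6.  26. -10.   0. -54.  84.] F [ 0.6 -0.7  0.9] w 87.3 yaw 0.15 tilt [-0.0028 -0.0066]
units [-0.03   0.129 -1.561]
```

View pics/c5.png

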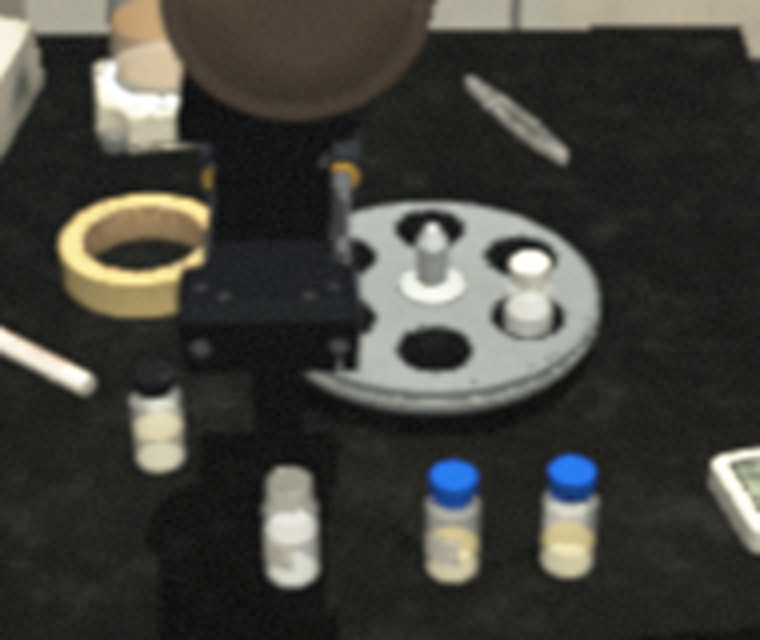

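```bash
python3 - <<'E'
from h import *
P=proj('side',[[.6008,-.0997,.1167],[.6008,-.0562,.1167],[.5993,-.092,.058]]); print(((P-[230,100])*4).round(0))
E
python3 -m inch '[{"jaw":0,"x":-0.03,"y":0.13,"z":-0.8,"ax":0.04,"ay":0,"az":0},{"jaw":0,"x":0,"y":0,"z":-0.8,"ax":0,"ay":0,"az":0},{"jaw":0,"x":0,"y":0,"z":0,"ax":0,"ay":0,"az":0}]'; python3 st.py .599 -.092 .023
```

```text
[[282. 377.]
 [279. 434.]
 [289. 482.]]
time_s: 2.52
tcp_pos: [0.608, -0.0906, 0.0307]
ee_rot: [[1.0, 0.008, 0.02], [0.008, -1.0, -0.0], [0.02, 0.001, -1.0]]
wrist_force: [0.3, 0.9, -0.1]
gripper_width: 1.0
2.525 [ 0.608  -0.0906  0.0307] j [  7.  32. -15.   0. -43.  84.] F [ 0.3  0.9 -0.1] w 87.0 yaw 0.43 tilt [ 0.0198 -0.0004]
units [-0.149 -0.024 -0.129]
```

```bash
python3 -m inch '[{"jaw":0,"x":-0.15,"y":-0.02,"z":0,"ax":0,"ay":0.11,"az":-0.04},{"jaw":0,"x":0,"y":0,"z":-0.12,"ax":0,"ay":0,"az":0},{"jaw":0,"x":0,"y":0,"z":0,"ax":0,"ay":0,"az":0}]'; python3 st.py .599 -.092 .023
```

```text
time_s: 2.9
tcp_pos: [0.6037, -0.0913, 0.0312]
ee_rot: [[1.0, 0.002, 0.013], [0.002, -1.0, -0.0], [0.013, 0.0, -1.0]]
wrist_force: [-1.1, 0.3, 0.5]
gripper_width: 1.002
2.9 [ 0.6037 -0.0913  0.0312] j [  7.  31. -15.   0. -43.  83.] F [-1.1  0.3  0.5] w 87.1 yaw 0.13 tilt [ 0.0129 -0.0003]
units [-0.078 -0.012 -0.137]
```

```bash
python3 -m inch '[{"jaw":0,"x":-0.1,"y":0,"z":-0.15,"ax":0,"ay":0.1,"az":0},{"jaw":0,"x":-0.03,"y":0,"z":-0.08,"ax":0,"ay":0.03,"az":0},{"jaw":0,"x":0,"y":0,"z":0,"ax":0,"ay":0,"az":0}]'; python3 st.py .599 -.092 .023
```

```text
time_s: 3.28
tcp_pos: [0.5959, -0.0913, 0.0177]
ee_rot: [[1.0, 0.002, -0.009], [0.002, -1.0, -0.0], [-0.009, 0.0, -1.0]]
wrist_force: [0.7, 0.1, 0.4]
gripper_width: 1.0
3.275 [ 0.5959 -0.0913  0.0177] j [  7.  32. -16.  -0. -43.  84.] F [0.7 0.1 0.4] w 87.0 yaw 0.13 tilt [-0.0095 -0.0003]
units [ 0.051 -0.011  0.088]
```

```bash
python3 -m inch '[{"jaw":0,"x":0,"y":0,"z":0,"ax":0,"ay":0,"az":0},{"jaw":0,"x":0,"y":0,"z":0,"ax":0,"ay":0,"az":0}]'; python3 st.py .599 -.092 .023
```

```text
time_s: 3.52
tcp_pos: [0.5959, -0.0914, 0.0175]
ee_rot: [[1.0, 0.002, -0.01], [0.002, -1.0, -0.0], [-0.01, 0.0, -1.0]]
wrist_force: [0.7, 0.2, 0.3]
gripper_width: 1.003
3.525 [ 0.5959 -0.0914  0.0175] j [  7.  32. -16.  -0. -43.  84.] F [0.7 0.2 0.3] w 87.2 yaw 0.13 tilt [-0.0098 -0.0004]
units [ 0.051 -0.01   0.092]
```

```bash
python3 -m inch '[{"jaw":0,"x":0.06,"y":0,"z":0.1,"ax":0,"ay":-0.06,"az":0},{"jaw":0,"x":0,"y":0,"z":0,"ax":0,"ay":0,"az":0}]'; python3 st.py .599 -.092 .023
```

```text
time_s: 3.78
tcp_pos: [0.6002, -0.0913, 0.0242]
ee_rot: [[1.0, 0.003, 0.002], [0.003, -1.0, -0.0], [0.002, 0.0, -1.0]]
wrist_force: [0.0, -0.5, 0.0]
gripper_width: 0.998
3.775 [ 0.6002 -0.0913  0.0242] j [  7.  32. -15.   0. -43.  83.] F [ 0.  -0.5  0. ] w 86.9 yaw 0.14 tilt [ 0.0021 -0.0004]
units [-0.019 -0.011 -0.019]
```

```bash
python3 -m inch '[{"jaw":255,"x":0,"y":0,"z":0,"ax":0,"ay":0,"az":0},{"jaw":255,"x":0,"y":0,"z":0,"ax":0,"ay":0,"az":0},{"jaw":255,"x":0,"y":0,"z":0,"ax":0,"ay":0,"az":0},{"jaw":255,"x":0,"y":0,"z":0,"ax":0,"ay":0,"az":0},{"jaw":255,"x":0,"y":0,"z":0,"ax":0,"ay":0,"az":0},{"jaw":255,"x":0,"y":0,"z":0,"ax":0,"ay":0,"az":0}]'; python3 st.py
```

```text
time_s: 4.53
tcp_pos: [0.6, -0.0913, 0.0242]
ee_rot: [[1.0, 0.002, 0.002], [0.002, -1.0, -0.0], [0.002, 0.0, -1.0]]
wrist_force: [0.2, -0.1, 0.2]
gripper_width: 0.404
4.525 [ 0.6    -0.0913  0.0242] j [  7.  32. -15.   0. -43.  83.] F [ 0.2 -0.1  0.2] w 35.1 yaw 0.14 tilt [ 0.002  -0.0003]
```

```bash
python3 -m inch '[{"jaw":255,"x":0,"y":0,"z":0,"ax":0,"ay":0,"az":0},{"jaw":255,"x":0,"y":0,"z":0,"ax":0,"ay":0,"az":0}]'; python3 st.py .578 -.3287 .11
```

```text
time_s: 4.78
tcp_pos: [0.6, -0.0914, 0.0241]
ee_rot: [[1.0, 0.002, 0.002], [0.002, -1.0, -0.0], [0.002, 0.0, -1.0]]
wrist_force: [0.3, -0.3, 0.0]
gripper_width: 0.304
4.775 [ 0.6    -0.0914  0.0241] j [  7.  32. -15.   0. -43.  83.] F [ 0.3 -0.3  0. ] w 26.5 yaw 0.14 tilt [ 0.0019 -0.0004]
units [-0.366 -3.956  1.431]
```

```bash
python3 -m inch '[{"jaw":255,"x":0,"y":0,"z":0.6,"ax":0,"ay":0,"az":0},{"jaw":255,"x":0,"y":0,"z":0.8,"ax":0,"ay":0,"az":0},{"jaw":255,"x":0,"y":-0.3,"z":0.5,"ax":0,"ay":0,"az":0},{"jaw":255,"x":-0.06,"y":-0.7,"z":0,"ax":0,"ay":0,"az":0},{"jaw":255,"x":-0.1,"y":-0.7,"z":0,"ax":0,"ay":0,"az":0},{"jaw":255,"x":-0.1,"y":-0.7,"z":0,"ax":0,"ay":0,"az":0},{"jaw":255,"x":-0.1,"y":-0.7,"z":0,"ax":0,"ay":0,"az":0},{"jaw":255,"x":0,"y":-0.6,"z":0,"ax":0,"ay":0,"az":0},{"jaw":255,"x":0,"y":0,"z":0,"ax":0,"ay":0,"az":0}]'; python3 st.py .578 -.3287 .11
```

```text
time_s: 5.9
tcp_pos: [0.5762, -0.3192, 0.1416]
ee_rot: [[1.0, 0.005, 0.002], [0.005, -1.0, -0.001], [0.002, 0.001, -1.0]]
wrist_force: [-0.3, 0.4, -1.1]
gripper_width: 0.303
5.9 [ 0.5762 -0.3192  0.1416] j [-15.  29.  -1.   0. -60. 105.] F [-0.3  0.4 -1.1] w 26.3 yaw 0.27 tilt [ 0.0017 -0.001 ]
units [ 0.031 -0.158 -0.527]
```

```bash
python3 -m inch '[{"jaw":255,"x":0.03,"y":-0.16,"z":0,"ax":0,"ay":0,"az":0},{"jaw":255,"x":0,"y":0,"z":-0.45,"ax":0,"ay":0,"az":0},{"jaw":255,"x":0,"y":0,"z":0,"ax":0,"ay":0,"az":0}]'; python3 st.py .578 -.3287 .07; python3 - <<'E'
from h import *
crop(capture('side')[:,:,::-1],270,90,400,200,5,'pics/c6.png')
E
```

```text
time_s: 6.28
tcp_pos: [0.5784, -0.3283, 0.1142]
ee_rot: [[1.0, 0.006, 0.002], [0.006, -1.0, -0.001], [0.002, 0.001, -1.0]]
wrist_force: [-0.2, 0.1, -0.3]
gripper_width: 0.3
6.275 [ 0.5784 -0.3283  0.1142] j [-16.  31.  -2.   0. -58. 106.] F [-0.2  0.1 -0.3] w 26.1 yaw 0.37 tilt [ 0.0017 -0.0008]
units [-0.007 -0.007 -0.737]
```

View pics/c6.png

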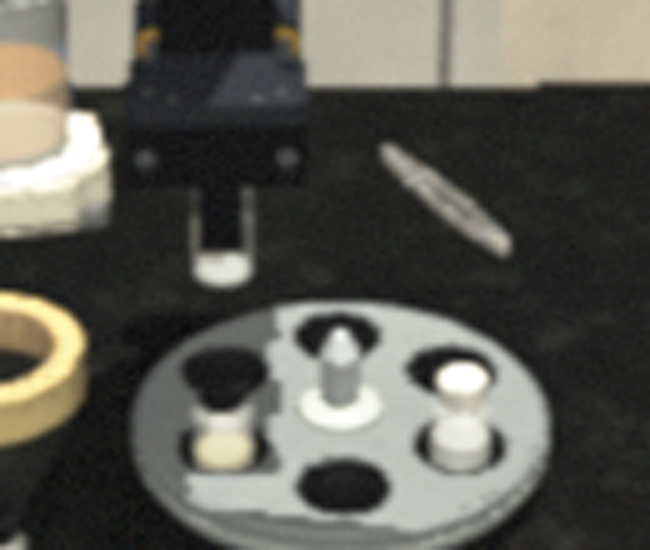

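```bash
python3 -m inch '[{"jaw":255,"x":0,"y":0,"z":-0.4,"ax":0,"ay":0,"az":0},{"jaw":255,"x":0,"y":0,"z":-0.4,"ax":0,"ay":0,"az":0},{"jaw":255,"x":0,"y":0,"z":-0.2,"ax":0,"ay":0,"az":0},{"jaw":255,"x":0,"y":0,"z":0,"ax":0,"ay":0,"az":0}]'; python3 st.py .578 -.3287 .04
```

```text
time_s: 6.82
tcp_pos: [0.5847, -0.329, 0.0616]
ee_rot: [[1.0, 0.012, 0.016], [0.012, -1.0, -0.008], [0.016, 0.008, -1.0]]
wrist_force: [0.8, -0.0, -0.1]
gripper_width: 0.302
6.825 [ 0.5847 -0.329   0.0616] j [-15.  34.  -5.   0. -51. 106.] F [ 0.8 -0.  -0.1] w 26.3 yaw 0.7 tilt [ 0.0157 -0.0083]
units [-0.112  0.006 -0.36 ]
```

```bash
python3 -m inch '[{"jaw":255,"x":-0.12,"y":0,"z":0.05,"ax":0.05,"ay":0.11,"az":-0.05},{"jaw":255,"x":0,"y":0,"z":0,"ax":0,"ay":0,"az":0}]'; python3 st.py .578 -.3287 .04
```

```text
time_s: 7.08
tcp_pos: [0.5785, -0.3295, 0.0673]
ee_rot: [[1.0, 0.004, -0.001], [0.004, -1.0, -0.001], [-0.001, 0.001, -1.0]]
wrist_force: [0.3, -0.9, -0.6]
gripper_width: 0.302
7.075 [ 0.5785 -0.3295  0.0673] j [-16.  34.  -4.   0. -52. 106.] F [ 0.3 -0.9 -0.6] w 26.2 yaw 0.21 tilt [-0.0012 -0.0007]
units [-0.009  0.013 -0.455]
```

Good; now lower with small compensation.

```bash
python3 -m inch '[{"jaw":255,"x":-0.03,"y":0.01,"z":-0.2,"ax":0.01,"ay":0.03,"az":0},{"jaw":255,"x":-0.02,"y":0,"z":-0.15,"ax":0.01,"ay":0.02,"az":0},{"jaw":255,"x":0,"y":0,"z":0,"ax":0,"ay":0,"az":0}]'; python3 st.py .578 -.3287 .04
```

```text
time_s: 7.45
tcp_pos: [0.5763, -0.3289, 0.0459]
ee_rot: [[1.0, 0.003, -0.007], [0.003, -1.0, 0.002], [-0.007, -0.002, -1.0]]
wrist_force: [0.7, 0.5, 0.2]
gripper_width: 0.304
7.45 [ 0.5763 -0.3289  0.0459] j [-16.  35.  -5.  -0. -50. 106.] F [0.7 0.5 0.2] w 26.4 yaw 0.2 tilt [-0.0074  0.0024]
units [ 0.029  0.004 -0.098]
```

```bash
python3 -m inch '[{"jaw":255,"x":0.02,"y":0,"z":-0.09,"ax":0,"ay":-0.03,"az":0},{"jaw":255,"x":0,"y":0,"z":0,"ax":0,"ay":0,"az":0}]'; python3 st.py .578 -.3287 .04
```

```text
time_s: 7.7
tcp_pos: [0.577, -0.3289, 0.0396]
ee_rot: [[1.0, 0.003, -0.004], [0.003, -1.0, 0.003], [-0.004, -0.003, -1.0]]
wrist_force: [0.3, 0.1, 0.3]
gripper_width: 0.3
7.7 [ 0.577  -0.3289  0.0396] j [-16.  35.  -5.  -0. -50. 106.] F [0.3 0.1 0.3] w 26.1 yaw 0.2 tilt [-0.0036  0.0028]
units [0.017 0.003 0.007]
```

```bash
python3 -m inch '[{"jaw":130,"x":0,"y":0,"z":0,"ax":0,"ay":0,"az":0},{"jaw":130,"x":0,"y":0,"z":0,"ax":0,"ay":0,"az":0},{"jaw":130,"x":0,"y":0,"z":0,"ax":0,"ay":0,"az":0},{"jaw":130,"x":0,"y":0,"z":0.3,"ax":0,"ay":0,"az":0},{"jaw":130,"x":0,"y":0,"z":0.7,"ax":0,"ay":0,"az":0},{"jaw":130,"x":0,"y":0,"z":0.6,"ax":0,"ay":0,"az":0},{"jaw":130,"x":0,"y":0.4,"z":0,"ax":0,"ay":0,"az":0},{"jaw":130,"x":0,"y":0.7,"z":0,"ax":0,"ay":0,"az":0},{"jaw":130,"x":0,"y":0.7,"z":0,"ax":0,"ay":0,"az":0},{"jaw":0,"x":0,"y":0,"z":0,"ax":0,"ay":0,"az":0}]'; python3 st.py .673 -.1845 .12; python3 - <<'E'
from h import *
crop(capture('side')[:,:,::-1],270,120,400,210,5,'pics/c7.png')
crop(capture('top')[:,:,::-1],300,160,430,260,5,'pics/c8.png')
E
```

```text
time_s: 8.95
tcp_pos: [0.5769, -0.2175, 0.1455]
ee_rot: [[1.0, 0.003, 0.003], [0.003, -1.0, 0.001], [0.003, -0.001, -1.0]]
wrist_force: [0.7, 0.7, 1.2]
gripper_width: 0.544
8.95 [ 0.5769 -0.2175  0.1455] j [ -6.  25.  -7.  -0. -58.  96.] F [0.7 0.7 1.2] w 47.3 yaw 0.17 tilt [0.0028 0.0006]
units [ 1.601  0.55  -0.425]
```

View pics/c7.png

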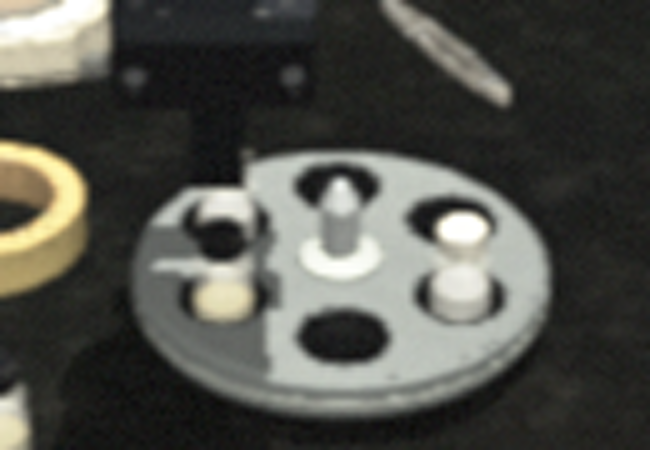

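View pics/c8.png

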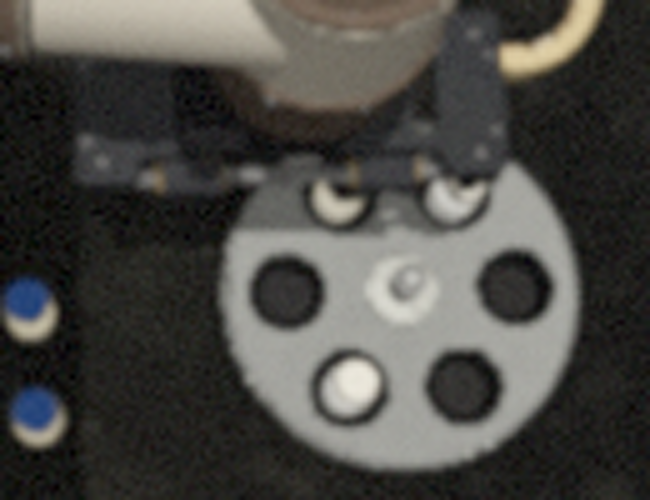

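```bash
python3 -c "
from h import *
print(onz('top',(357,152),.008))"; python3 -m inch '[{"jaw":60,"x":0.7,"y":0.3,"z":0,"ax":0,"ay":0,"az":0},{"jaw":60,"x":0.7,"y":0.2,"z":0,"ax":0,"ay":0,"az":0},{"jaw":60,"x":0.2,"y":0,"z":-0.4,"ax":0,"ay":0,"az":0},{"jaw":60,"x":0,"y":0,"z":0,"ax":0,"ay":0,"az":0},{"jaw":60,"x":0,"y":0,"z":0,"ax":0,"ay":0,"az":0}]'; python3 st.py .673 -.1845 .085
```

```text
[ 0.72078    -0.24608267  0.008     ]
time_s: 9.68
tcp_pos: [0.6746, -0.1937, 0.1212]
ee_rot: [[1.0, -0.006, 0.002], [-0.006, -1.0, -0.001], [0.003, 0.001, -1.0]]
wrist_force: [-0.7, 0.1, -0.2]
gripper_width: 0.766
9.675 [ 0.6746 -0.1937  0.1212] j [ -3.  34.   5.   0. -61.  92.] F [-0.7  0.1 -0.2] w 66.7 yaw -0.32 tilt [ 0.0025 -0.001 ]
units [-0.026  0.154 -0.603]
```

```bash
python3 -m inch '[{"jaw":60,"x":-0.03,"y":0.15,"z":-0.1,"ax":0,"ay":0.02,"az":0.03},{"jaw":60,"x":-0.03,"y":0,"z":-0.4,"ax":0,"ay":0.03,"az":0},{"jaw":60,"x":-0.03,"y":0,"z":-0.4,"ax":0,"ay":0.03,"az":0},{"jaw":60,"x":-0.02,"y":0,"z":-0.4,"ax":0,"ay":0.03,"az":0},{"jaw":60,"x":0,"y":0,"z":0,"ax":0,"ay":0,"az":0}]'; python3 st.py .673 -.1845 .024
```

```text
time_s: 10.3
tcp_pos: [0.6662, -0.1842, 0.0461]
ee_rot: [[1.0, -0.001, -0.012], [-0.001, -1.0, -0.001], [-0.012, 0.001, -1.0]]
wrist_force: [0.1, -0.4, 0.4]
gripper_width: 0.76
10.3 [ 0.6662 -0.1842  0.0461] j [ -2.  37.  -0.   0. -53.  92.] F [ 0.1 -0.4  0.4] w 66.1 yaw -0.04 tilt [-0.0115 -0.0013]
units [ 0.113 -0.005 -0.369]
```

```bash
python3 -m inch '[{"jaw":60,"x":0.1,"y":0,"z":-0.2,"ax":0,"ay":-0.07,"az":0},{"jaw":60,"x":0,"y":0,"z":-0.15,"ax":0,"ay":0,"az":0},{"jaw":60,"x":0,"y":0,"z":0,"ax":0,"ay":0,"az":0}]'; python3 st.py .673 -.1845 .024
```

```text
time_s: 10.68
tcp_pos: [0.6742, -0.1841, 0.0272]
ee_rot: [[1.0, -0.0, 0.007], [-0.0, -1.0, -0.002], [0.007, 0.002, -1.0]]
wrist_force: [-0.1, 0.8, -0.8]
gripper_width: 0.77
10.675 [ 0.6742 -0.1841  0.0272] j [ -2.  39.  -1.   0. -50.  92.] F [-0.1  0.8 -0.8] w 67.0 yaw -0.01 tilt [ 0.0068 -0.002 ]
units [-0.019 -0.006 -0.053]
```

```bash
python3 -m inch '[{"jaw":60,"x":-0.02,"y":0,"z":-0.05,"ax":0.01,"ay":0.04,"az":0},{"jaw":255,"x":0,"y":0,"z":0,"ax":0,"ay":0,"az":0},{"jaw":255,"x":0,"y":0,"z":0,"ax":0,"ay":0,"az":0},{"jaw":255,"x":0,"y":0,"z":0,"ax":0,"ay":0,"az":0},{"jaw":255,"x":0,"y":0,"z":0,"ax":0,"ay":0,"az":0},{"jaw":255,"x":0,"y":0,"z":0,"ax":0,"ay":0,"az":0},{"jaw":255,"x":0,"y":0,"z":0,"ax":0,"ay":0,"az":0},{"jaw":255,"x":0,"y":0,"z":0,"ax":0,"ay":0,"az":0}]'; python3 st.py .471 -.3287 .14
```

```text
time_s: 11.68
tcp_pos: [0.6738, -0.1843, 0.0254]
ee_rot: [[1.0, -0.0, 0.002], [-0.0, -1.0, -0.0], [0.002, 0.0, -1.0]]
wrist_force: [-0.3, 0.7, 0.2]
gripper_width: 0.303
11.675 [ 0.6738 -0.1843  0.0254] j [ -2.  39.  -1.   0. -50.  92.] F [-0.3  0.7  0.2] w 26.3 yaw -0.01 tilt [ 0.0018 -0.0005]
units [-3.379 -2.406  1.909]
```

```bash
python3 -m inch '[{"jaw":255,"x":0,"y":0,"z":0.6,"ax":0,"ay":0,"az":0},{"jaw":255,"x":0,"y":0,"z":0.9,"ax":0,"ay":0,"az":0},{"jaw":255,"x":-0.3,"y":-0.1,"z":0.5,"ax":0,"ay":0,"az":0},{"jaw":255,"x":-0.7,"y":-0.4,"z":0,"ax":0,"ay":0,"az":0},{"jaw":255,"x":-0.7,"y":-0.5,"z":0,"ax":0,"ay":0,"az":0},{"jaw":255,"x":-0.7,"y":-0.5,"z":0,"ax":0,"ay":0,"az":0},{"jaw":255,"x":-0.6,"y":-0.5,"z":0,"ax":0,"ay":0,"az":0},{"jaw":255,"x":-0.3,"y":-0.3,"z":0,"ax":0,"ay":0,"az":0},{"jaw":255,"x":0,"y":0,"z":0,"ax":0,"ay":0,"az":0},{"jaw":255,"x":0,"y":0,"z":0,"ax":0,"ay":0,"az":0}]'; python3 st.py .471 -.3287 .10
```

```text
time_s: 12.92
tcp_pos: [0.4691, -0.3248, 0.1491]
ee_rot: [[1.0, 0.001, 0.003], [0.001, -1.0, -0.002], [0.003, 0.002, -1.0]]
wrist_force: [-0.1, -0.4, -0.6]
gripper_width: 0.302
12.925 [ 0.4691 -0.3248  0.1491] j [-18.  20. -14.   0. -56. 108.] F [-0.1 -0.4 -0.6] w 26.3 yaw 0.08 tilt [ 0.0033 -0.0018]
units [ 0.031 -0.066 -0.818]
```

```bash
python3 -m inch '[{"jaw":255,"x":0.02,"y":-0.06,"z":-0.3,"ax":0.01,"ay":0.02,"az":0},{"jaw":255,"x":0,"y":0,"z":-0.4,"ax":0,"ay":0.03,"az":0},{"jaw":255,"x":-0.02,"y":0,"z":-0.4,"ax":0,"ay":0.03,"az":0},{"jaw":255,"x":0,"y":0,"z":0,"ax":0,"ay":0,"az":0}]'; python3 st.py .471 -.3287 .075;  python3 - <<'E'
from h import *
crop(capture('side')[:,:,::-1],270,90,400,200,5,'pics/c9.png')
E
```

```text
time_s: 13.42
tcp_pos: [0.4712, -0.3261, 0.0774]
ee_rot: [[1.0, 0.006, -0.013], [0.006, -1.0, 0.001], [-0.013, -0.001, -1.0]]
wrist_force: [0.0, -0.5, -0.7]
gripper_width: 0.305
13.425 [ 0.4712 -0.3261  0.0774] j [-18.  26. -17.   0. -48. 109.] F [ 0.  -0.5 -0.7] w 26.5 yaw 0.32 tilt [-0.0132  0.0014]
units [-0.004 -0.043 -0.04 ]
```

View pics/c9.png

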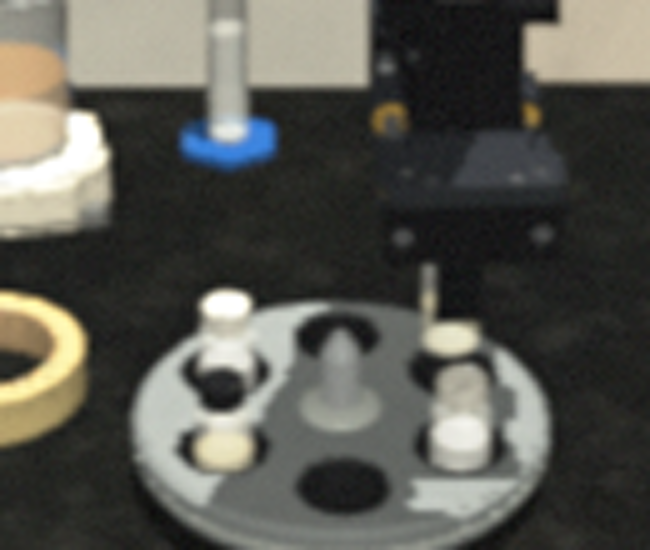

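```bash
python3 -m inch '[{"jaw":255,"x":0,"y":-0.05,"z":0,"ax":0,"ay":-0.08,"az":0},{"jaw":255,"x":0,"y":0,"z":-0.2,"ax":0,"ay":0,"az":0},{"jaw":255,"x":0,"y":0,"z":0,"ax":0,"ay":0,"az":0}]'; python3 st.py .471 -.3287 .0415
```

```text
time_s: 13.85
tcp_pos: [0.4739, -0.3301, 0.0676]
ee_rot: [[1.0, 0.007, 0.008], [0.007, -1.0, -0.001], [0.008, 0.001, -1.0]]
wrist_force: [-0.3, 0.3, -0.8]
gripper_width: 0.298
13.85 [ 0.4739 -0.3301  0.0676] j [-19.  26. -18.  -0. -46. 109.] F [-0.3  0.3 -0.8] w 25.9 yaw 0.4 tilt [ 0.0078 -0.0014]
units [-0.048  0.023 -0.435]
```

```bash
python3 -m inch '[{"jaw":255,"x":-0.06,"y":0.02,"z":-0.15,"ax":0.01,"ay":0.05,"az":-0.03},{"jaw":255,"x":0,"y":0,"z":-0.15,"ax":0,"ay":0.01,"az":0},{"jaw":255,"x":0,"y":0,"z":0,"ax":0,"ay":0,"az":0}]'; python3 st.py .471 -.3287 .0405
```

```text
time_s: 14.22
tcp_pos: [0.4701, -0.3289, 0.0488]
ee_rot: [[1.0, 0.001, -0.003], [0.001, -1.0, 0.0], [-0.003, -0.0, -1.0]]
wrist_force: [0.3, -1.1, -0.4]
gripper_width: 0.304
14.225 [ 0.4701 -0.3289  0.0488] j [-19.  28. -19.   0. -44. 109.] F [ 0.3 -1.1 -0.4] w 26.5 yaw 0.07 tilt [-0.0027  0.0002]
units [ 0.015  0.003 -0.138]
```

```bash
python3 -m inch '[{"jaw":255,"x":0.01,"y":0,"z":-0.12,"ax":0,"ay":0,"az":0},{"jaw":255,"x":0,"y":0,"z":0,"ax":0,"ay":0,"az":0}]'; python3 st.py .471 -.3287 .0405
```

```text
time_s: 14.48
tcp_pos: [0.4706, -0.3288, 0.041]
ee_rot: [[1.0, 0.001, -0.003], [0.001, -1.0, 0.0], [-0.003, -0.0, -1.0]]
wrist_force: [-0.3, -0.1, 0.5]
gripper_width: 0.306
14.475 [ 0.4706 -0.3288  0.041 ] j [-19.  28. -19.   0. -43. 109.] F [-0.3 -0.1  0.5] w 26.6 yaw 0.07 tilt [-0.0031  0.0004]
units [ 0.006  0.002 -0.008]
```

```bash
python3 -m inch '[{"jaw":130,"x":0,"y":0,"z":0,"ax":0,"ay":0,"az":0},{"jaw":130,"x":0,"y":0,"z":0,"ax":0,"ay":0,"az":0},{"jaw":130,"x":0,"y":0,"z":0,"ax":0,"ay":0,"az":0},{"jaw":130,"x":0,"y":0,"z":0.3,"ax":0,"ay":0,"az":0},{"jaw":130,"x":0,"y":0,"z":0.7,"ax":0,"ay":0,"az":0},{"jaw":130,"x":0,"y":0,"z":0.7,"ax":0,"ay":0,"az":0},{"jaw":130,"x":0,"y":0.7,"z":0,"ax":0,"ay":0,"az":0},{"jaw":130,"x":0,"y":0.9,"z":0,"ax":0,"ay":0,"az":0},{"jaw":0,"x":-0.05,"y":0.9,"z":0,"ax":0,"ay":0,"az":0},{"jaw":0,"x":-0.05,"y":0.9,"z":0,"ax":0,"ay":0,"az":0},{"jaw":0,"x":0,"y":0.3,"z":0,"ax":0,"ay":0,"az":0},{"jaw":0,"x":0,"y":0,"z":0,"ax":0,"ay":0,"az":0}]'; python3 st.py .462 -.0975 .12; python3 - <<'E'
from h import *
crop(capture('side')[:,:,::-1],270,110,400,210,5,'pics/c10.png')
crop(capture('top')[:,:,::-1],300,160,430,260,5,'pics/c11.png')
E
```

```text
time_s: 15.98
tcp_pos: [0.4655, -0.1014, 0.149]
ee_rot: [[1.0, 0.0, 0.006], [0.0, -1.0, -0.001], [0.006, 0.001, -1.0]]
wrist_force: [-0.4, -0.6, 0.1]
gripper_width: 0.858
15.975 [ 0.4655 -0.1014  0.149 ] j [  7.  12. -26.   0. -52.  83.] F [-0.4 -0.6  0.1] w 74.7 yaw 0.02 tilt [ 0.0056 -0.0006]
units [-0.059  0.066 -0.484]
```

View pics/c10.png

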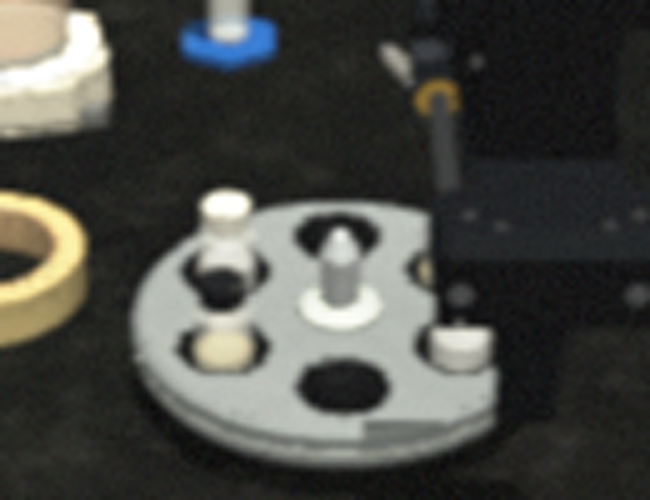

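View pics/c11.png

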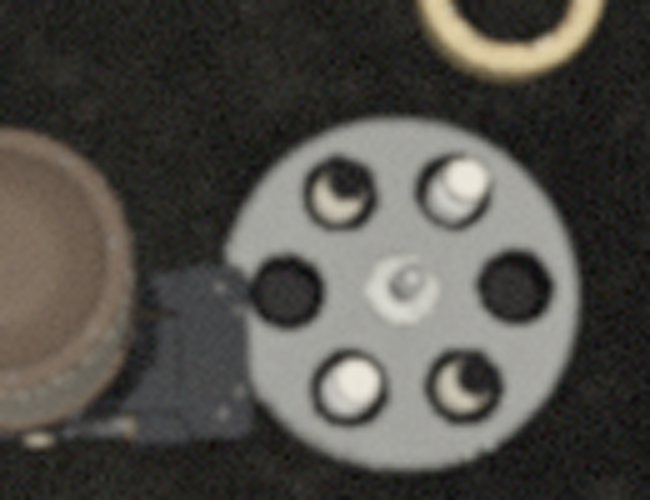

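```bash
python3 -m inch '[{"jaw":0,"x":-0.06,"y":0.06,"z":-0.2,"ax":0,"ay":0.04,"az":0},{"jaw":0,"x":0,"y":0,"z":-0.4,"ax":0,"ay":0.02,"az":0},{"jaw":0,"x":0,"y":0,"z":-0.4,"ax":0,"ay":0.02,"az":0},{"jaw":0,"x":0,"y":0,"z":-0.4,"ax":0,"ay":0.02,"az":0},{"jaw":0,"x":0,"y":0,"z":0,"ax":0,"ay":0,"az":0}]'; python3 st.py .462 -.0975 .024
```

```text
time_s: 16.7
tcp_pos: [0.4595, -0.1026, 0.0595]
ee_rot: [[1.0, -0.01, -0.017], [-0.01, -1.0, -0.001], [-0.017, 0.001, -1.0]]
wrist_force: [0.4, -0.1, 0.9]
gripper_width: 1.004
16.7 [ 0.4595 -0.1026  0.0595] j [  7.  19. -32.  -0. -40.  82.] F [ 0.4 -0.1  0.9] w 87.4 yaw -0.6 tilt [-0.0169 -0.0006]
units [ 0.042  0.085 -0.592]
```

```bash
python3 -m inch '[{"jaw":0,"x":0.03,"y":0.08,"z":-0.1,"ax":0,"ay":-0.1,"az":0.06},{"jaw":0,"x":0,"y":0,"z":-0.2,"ax":0,"ay":0,"az":0},{"jaw":0,"x":0,"y":0,"z":-0.2,"ax":0,"ay":0,"az":0},{"jaw":0,"x":0,"y":0,"z":0,"ax":0,"ay":0,"az":0}]'; python3 st.py .462 -.0975 .024
```

```text
time_s: 17.2
tcp_pos: [0.4622, -0.0991, 0.0289]
ee_rot: [[1.0, -0.002, 0.002], [-0.002, -1.0, -0.001], [0.002, 0.001, -1.0]]
wrist_force: [-0.2, -1.3, 0.5]
gripper_width: 1.004
17.2 [ 0.4622 -0.0991  0.0289] j [  8.  22. -34.   0. -34.  82.] F [-0.2 -1.3  0.5] w 87.3 yaw -0.12 tilt [ 0.0023 -0.001 ]
units [-0.003  0.027 -0.082]
```

```bash
python3 -m inch '[{"jaw":0,"x":0,"y":0.03,"z":-0.08,"ax":0,"ay":0,"az":0},{"jaw":255,"x":0,"y":0,"z":0,"ax":0,"ay":0,"az":0},{"jaw":255,"x":0,"y":0,"z":0,"ax":0,"ay":0,"az":0},{"jaw":255,"x":0,"y":0,"z":0,"ax":0,"ay":0,"az":0},{"jaw":255,"x":0,"y":0,"z":0,"ax":0,"ay":0,"az":0},{"jaw":255,"x":0,"y":0,"z":0,"ax":0,"ay":0,"az":0},{"jaw":255,"x":0,"y":0,"z":0,"ax":0,"ay":0,"az":0},{"jaw":255,"x":0,"y":0,"z":0,"ax":0,"ay":0,"az":0},{"jaw":255,"x":0,"y":0,"z":0,"ax":0,"ay":0,"az":0},{"jaw":255,"x":0,"y":0,"z":0,"ax":0,"ay":0,"az":0}]'; python3 st.py .5246 -.3597 .15
```

```text
time_s: 18.45
tcp_pos: [0.4633, -0.0972, 0.0248]
ee_rot: [[1.0, -0.002, 0.005], [-0.002, -1.0, -0.001], [0.005, 0.001, -1.0]]
wrist_force: [0.7, 0.4, 0.2]
gripper_width: 0.301
18.45 [ 0.4633 -0.0972  0.0248] j [  8.  22. -35.   0. -33.  82.] F [0.7 0.4 0.2] w 26.2 yaw -0.11 tilt [ 0.0048 -0.0009]
units [ 1.022 -4.375  2.086]
```

Place it in the far bore (R), passing above everything.

```bash
python3 -m inch '[{"jaw":255,"x":0,"y":0,"z":0.6,"ax":0,"ay":0,"az":0},{"jaw":255,"x":0,"y":0,"z":0.9,"ax":0,"ay":0,"az":0},{"jaw":255,"x":0,"y":-0.2,"z":0.7,"ax":0,"ay":0,"az":0},{"jaw":255,"x":0.15,"y":-0.7,"z":0,"ax":0,"ay":0,"az":0},{"jaw":255,"x":0.2,"y":-0.8,"z":0,"ax":0,"ay":0,"az":0},{"jaw":255,"x":0.2,"y":-0.8,"z":0,"ax":0,"ay":0,"az":0},{"jaw":255,"x":0.2,"y":-0.8,"z":0,"ax":0,"ay":0,"az":0},{"jaw":255,"x":0.15,"y":-0.7,"z":0,"ax":0,"ay":0,"az":0},{"jaw":255,"x":0,"y":-0.2,"z":0,"ax":0,"ay":0,"az":0},{"jaw":255,"x":0,"y":0,"z":0,"ax":0,"ay":0,"az":0}]'; python3 st.py .5246 -.3597 .08
```

```text
time_s: 19.7
tcp_pos: [0.5164, -0.3565, 0.1603]
ee_rot: [[1.0, 0.001, 0.004], [0.001, -1.0, -0.001], [0.004, 0.001, -1.0]]
wrist_force: [-0.3, 0.4, -0.6]
gripper_width: 0.301
19.7 [ 0.5164 -0.3565  0.1603] j [-20.  25.  -4.  -0. -61. 110.] F [-0.3  0.4 -0.6] w 26.2 yaw 0.04 tilt [ 0.0038 -0.0009]
units [ 0.136 -0.053 -1.338]
```

```bash
python3 -m inch '[{"jaw":255,"x":0.13,"y":-0.05,"z":-0.3,"ax":0,"ay":0.02,"az":0},{"jaw":255,"x":0,"y":0,"z":-0.4,"ax":0,"ay":0.01,"az":0},{"jaw":255,"x":0,"y":0,"z":-0.4,"ax":0,"ay":0.01,"az":0},{"jaw":255,"x":0,"y":0,"z":-0.2,"ax":0,"ay":0.01,"az":0},{"jaw":255,"x":0,"y":0,"z":0,"ax":0,"ay":0,"az":0}]'; python3 st.py .5246 -.3597 .07
```

```text
time_s: 20.32
tcp_pos: [0.5249, -0.3536, 0.0771]
ee_rot: [[1.0, 0.007, -0.008], [0.007, -1.0, 0.001], [-0.008, -0.001, -1.0]]
wrist_force: [0.4, 0.1, -0.2]
gripper_width: 0.306
20.325 [ 0.5249 -0.3536  0.0771] j [-19.  30.  -8.   0. -52. 110.] F [ 0.4  0.1 -0.2] w 26.6 yaw 0.4 tilt [-0.0078  0.0013]
units [-0.004 -0.101 -0.119]
```

```bash
python3 -m inch '[{"jaw":255,"x":0,"y":-0.11,"z":0,"ax":0,"ay":-0.05,"az":-0.03},{"jaw":255,"x":0,"y":0,"z":-0.15,"ax":0,"ay":0,"az":0},{"jaw":255,"x":0,"y":0,"z":0,"ax":0,"ay":0,"az":0}]'; python3 st.py .5246 -.3597 .0415
```

```text
time_s: 20.7
tcp_pos: [0.5262, -0.3608, 0.0695]
ee_rot: [[1.0, 0.002, 0.005], [0.002, -1.0, -0.0], [0.005, 0.0, -1.0]]
wrist_force: [0.0, 0.0, 0.4]
gripper_width: 0.302
20.7 [ 0.5262 -0.3608  0.0695] j [-20.  31.  -8.  -0. -50. 110.] F [0.  0.  0.4] w 26.2 yaw 0.13 tilt [ 0.005  -0.0003]
units [-0.026  0.019 -0.467]
```

```bash
python3 -m inch '[{"jaw":255,"x":-0.03,"y":0.02,"z":-0.15,"ax":0,"ay":0.03,"az":0},{"jaw":255,"x":-0.01,"y":0,"z":-0.15,"ax":0,"ay":0.01,"az":0},{"jaw":255,"x":0,"y":0,"z":-0.08,"ax":0,"ay":0,"az":0},{"jaw":255,"x":0,"y":0,"z":0,"ax":0,"ay":0,"az":0}]'; python3 st.py .5246 -.3597 .0415
```

```text
time_s: 21.2
tcp_pos: [0.5253, -0.3598, 0.0463]
ee_rot: [[1.0, 0.002, 0.002], [0.002, -1.0, -0.002], [0.002, 0.002, -1.0]]
wrist_force: [0.7, 1.1, -0.6]
gripper_width: 0.307
21.2 [ 0.5253 -0.3598  0.0463] j [-20.  33. -10.   0. -48. 110.] F [ 0.7  1.1 -0.6] w 26.7 yaw 0.14 tilt [ 0.0017 -0.0016]
units [-0.011  0.002 -0.079]
```

Lower a bit, release, rise, return to blueA.

```bash
python3 -m inch '[{"jaw":255,"x":-0.01,"y":0,"z":-0.08,"ax":0,"ay":0,"az":0},{"jaw":255,"x":0,"y":0,"z":0,"ax":0,"ay":0,"az":0},{"jaw":130,"x":0,"y":0,"z":0,"ax":0,"ay":0,"az":0},{"jaw":130,"x":0,"y":0,"z":0,"ax":0,"ay":0,"az":0},{"jaw":130,"x":0,"y":0,"z":0,"ax":0,"ay":0,"az":0},{"jaw":130,"x":0,"y":0,"z":0.3,"ax":0,"ay":0,"az":0},{"jaw":130,"x":0,"y":0,"z":0.7,"ax":0,"ay":0,"az":0},{"jaw":130,"x":0,"y":0,"z":0.8,"ax":0,"ay":0,"az":0},{"jaw":130,"x":0,"y":0.5,"z":0,"ax":0,"ay":0,"az":0},{"jaw":130,"x":0,"y":0.8,"z":0,"ax":0,"ay":0,"az":0},{"jaw":130,"x":0,"y":0.9,"z":0,"ax":0,"ay":0,"az":0},{"jaw":0,"x":0,"y":0.9,"z":0,"ax":0,"ay":0,"az":0}]'; python3 st.py .521 -.094 .12
```

```text
time_s: 22.7
tcp_pos: [0.5245, -0.1737, 0.1619]
ee_rot: [[1.0, -0.004, 0.011], [-0.004, -1.0, -0.006], [0.011, 0.006, -1.0]]
wrist_force: [0.8, -0.3, -0.2]
gripper_width: 0.541
22.7 [ 0.5245 -0.1737  0.1619] j [ -1.  18. -16.   0. -56.  91.] F [ 0.8 -0.3 -0.2] w 47.0 yaw -0.22 tilt [ 0.0105 -0.0056]
units [-0.059  1.328 -0.699]
```

```bash
python3 -m inch '[{"jaw":0,"x":0,"y":0.8,"z":0,"ax":0,"ay":0,"az":0},{"jaw":0,"x":-0.03,"y":0.3,"z":0,"ax":0.02,"ay":0.03,"az":0},{"jaw":0,"x":0,"y":0,"z":-0.4,"ax":0,"ay":0.02,"az":0},{"jaw":0,"x":0,"y":0,"z":-0.4,"ax":0,"ay":0.02,"az":0},{"jaw":0,"x":0,"y":0,"z":-0.4,"ax":0,"ay":0.01,"az":0},{"jaw":0,"x":0,"y":0,"z":0,"ax":0,"ay":0,"az":0}]'; python3 st.py .521 -.094 .07; python3 - <<'E'
from h import *
crop(capture('side')[:,:,::-1],270,110,400,260,5,'pics/c12.png')
E
```

```text
time_s: 23.45
tcp_pos: [0.5253, -0.1038, 0.097]
ee_rot: [[1.0, 0.001, 0.009], [0.001, -1.0, -0.002], [0.009, 0.002, -1.0]]
wrist_force: [0.3, -0.7, -0.2]
gripper_width: 0.995
23.45 [ 0.5253 -0.1038  0.097 ] j [  6.  21. -22.   0. -47.  84.] F [ 0.3 -0.7 -0.2] w 86.6 yaw 0.09 tilt [ 0.0093 -0.0023]
units [-0.072  0.163 -0.45 ]
```

View pics/c12.png

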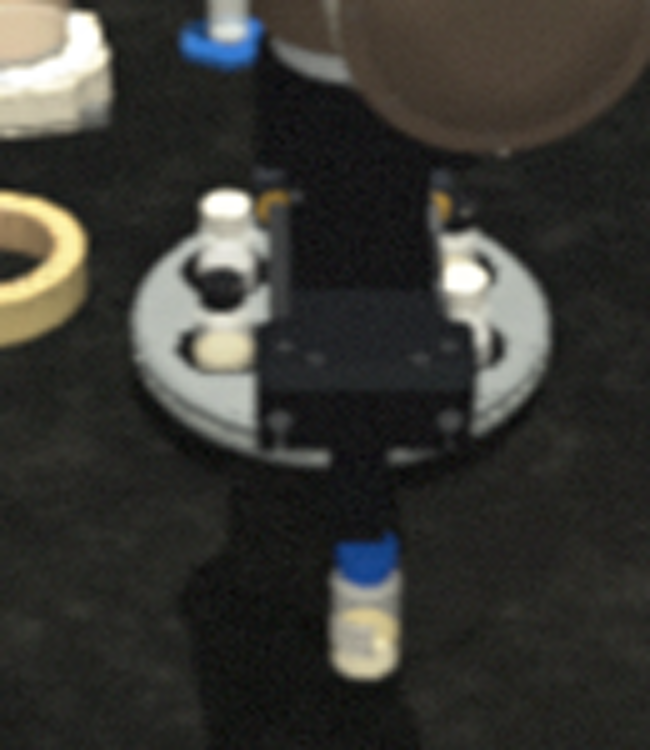

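```bash
python3 -m inch '[{"jaw":0,"x":-0.07,"y":0.16,"z":-0.1,"ax":0.01,"ay":0.05,"az":0},{"jaw":0,"x":0,"y":0,"z":-0.3,"ax":0,"ay":0.01,"az":0},{"jaw":0,"x":0,"y":0,"z":-0.3,"ax":0,"ay":0.01,"az":0},{"jaw":0,"x":0,"y":0,"z":-0.3,"ax":0,"ay":0,"az":0},{"jaw":0,"x":0,"y":0,"z":0,"ax":0,"ay":0,"az":0}]'; python3 st.py .521 -.094 .024
```

```text
time_s: 24.12
tcp_pos: [0.5255, -0.0926, 0.0424]
ee_rot: [[1.0, 0.002, 0.01], [0.002, -1.0, 0.0], [0.01, -0.0, -1.0]]
wrist_force: [-0.5, 0.3, 0.8]
gripper_width: 1.002
24.125 [ 0.5255 -0.0926  0.0424] j [  7.  25. -26.   0. -39.  83.] F [-0.5  0.3  0.8] w 87.2 yaw 0.12 tilt [0.0102 0.0003]
units [-0.076 -0.023 -0.307]
```

```bash
python3 -m inch '[{"jaw":0,"x":-0.07,"y":-0.02,"z":-0.15,"ax":0,"ay":0.05,"az":0},{"jaw":0,"x":-0.01,"y":0,"z":-0.13,"ax":0,"ay":0.02,"az":0},{"jaw":0,"x":0,"y":0,"z":0,"ax":0,"ay":0,"az":0}]'; python3 st.py .521 -.094 .024
```

```text
time_s: 24.5
tcp_pos: [0.5219, -0.0935, 0.0268]
ee_rot: [[1.0, 0.003, 0.001], [0.003, -1.0, 0.001], [0.001, -0.001, -1.0]]
wrist_force: [0.3, -0.0, 0.3]
gripper_width: 0.995
24.5 [ 0.5219 -0.0935  0.0268] j [  7.  26. -26.  -0. -37.  83.] F [ 0.3 -0.   0.3] w 86.6 yaw 0.15 tilt [0.0013 0.0006]
units [-0.015 -0.008 -0.047]
```

```bash
python3 -m inch '[{"jaw":0,"x":-0.01,"y":0,"z":-0.05,"ax":0,"ay":0,"az":0},{"jaw":255,"x":0,"y":0,"z":0,"ax":0,"ay":0,"az":0},{"jaw":255,"x":0,"y":0,"z":0,"ax":0,"ay":0,"az":0},{"jaw":255,"x":0,"y":0,"z":0,"ax":0,"ay":0,"az":0},{"jaw":255,"x":0,"y":0,"z":0,"ax":0,"ay":0,"az":0},{"jaw":255,"x":0,"y":0,"z":0,"ax":0,"ay":0,"az":0},{"jaw":255,"x":0,"y":0,"z":0,"ax":0,"ay":0,"az":0},{"jaw":255,"x":0,"y":0,"z":0,"ax":0,"ay":0,"az":0},{"jaw":255,"x":0,"y":0,"z":0,"ax":0,"ay":0,"az":0},{"jaw":255,"x":0,"y":0,"z":0,"ax":0,"ay":0,"az":0}]'; python3 st.py .5246 -.2357 .12
```

```text
time_s: 25.75
tcp_pos: [0.522, -0.0935, 0.0244]
ee_rot: [[1.0, 0.003, 0.003], [0.003, -1.0, 0.001], [0.003, -0.001, -1.0]]
wrist_force: [-0.2, -0.7, 0.3]
gripper_width: 0.3
25.75 [ 0.522  -0.0935  0.0244] j [  7.  26. -27.  -0. -37.  83.] F [-0.2 -0.7  0.3] w 26.1 yaw 0.15 tilt [0.0031 0.0006]
units [ 0.043 -2.37   1.593]
```

```bash
python3 -m inch '[{"jaw":255,"x":0,"y":0,"z":0.5,"ax":0,"ay":0,"az":0},{"jaw":255,"x":0,"y":0,"z":0.8,"ax":0,"ay":0,"az":0},{"jaw":255,"x":0,"y":-0.2,"z":0.4,"ax":0,"ay":0,"az":0},{"jaw":255,"x":0.01,"y":-0.6,"z":0,"ax":0,"ay":0,"az":0},{"jaw":255,"x":0.01,"y":-0.7,"z":0,"ax":0,"ay":0,"az":0},{"jaw":255,"x":0.01,"y":-0.6,"z":0,"ax":0,"ay":0,"az":0},{"jaw":255,"x":0,"y":-0.2,"z":0,"ax":0,"ay":0,"az":0},{"jaw":255,"x":0,"y":0,"z":0,"ax":0,"ay":0,"az":0}]'; python3 st.py .5246 -.2357 .08
```

```text
time_s: 26.75
tcp_pos: [0.5227, -0.2346, 0.1296]
ee_rot: [[1.0, 0.005, 0.002], [0.005, -1.0, 0.0], [0.002, -0.0, -1.0]]
wrist_force: [0.7, -0.3, -0.4]
gripper_width: 0.298
26.75 [ 0.5227 -0.2346  0.1296] j [ -8.  22. -14.  -0. -54.  98.] F [ 0.7 -0.3 -0.4] w 25.9 yaw 0.26 tilt [0.0025 0.0003]
units [ 0.032 -0.019 -0.827]
```

```bash
python3 -m inch '[{"jaw":255,"x":0.02,"y":-0.02,"z":-0.3,"ax":0,"ay":0.02,"az":0},{"jaw":255,"x":0,"y":0,"z":-0.4,"ax":0,"ay":0.01,"az":0},{"jaw":255,"x":0,"y":0,"z":-0.2,"ax":0,"ay":0.01,"az":0},{"jaw":255,"x":0,"y":0,"z":0,"ax":0,"ay":0,"az":0}]'; python3 st.py .5246 -.2357 .07
```

```text
time_s: 27.25
tcp_pos: [0.5232, -0.2322, 0.0714]
ee_rot: [[1.0, 0.009, -0.008], [0.009, -1.0, 0.002], [-0.008, -0.002, -1.0]]
wrist_force: [-0.0, 0.3, 0.4]
gripper_width: 0.3
27.25 [ 0.5232 -0.2322  0.0714] j [ -8.  26. -18.  -0. -47.  98.] F [-0.   0.3  0.4] w 26.1 yaw 0.5 tilt [-0.0077  0.0015]
units [ 0.023 -0.059 -0.023]
```

```bash
python3 -m inch '[{"jaw":255,"x":0.02,"y":-0.06,"z":0,"ax":-0.01,"ay":-0.05,"az":-0.04},{"jaw":255,"x":0,"y":0,"z":-0.15,"ax":0,"ay":0,"az":0},{"jaw":255,"x":0,"y":0,"z":0,"ax":0,"ay":0,"az":0}]'; python3 st.py .5246 -.2357 .041
```

```text
time_s: 27.62
tcp_pos: [0.5256, -0.2357, 0.063]
ee_rot: [[1.0, 0.002, 0.004], [0.002, -1.0, -0.001], [0.004, 0.001, -1.0]]
wrist_force: [-0.2, 0.4, 0.3]
gripper_width: 0.301
27.625 [ 0.5256 -0.2357  0.063 ] j [ -8.  27. -18.   0. -45.  98.] F [-0.2  0.4  0.3] w 26.2 yaw 0.12 tilt [ 0.0042 -0.0009]
units [-0.016  0.001 -0.367]
```

```bash
python3 -m inch '[{"jaw":255,"x":-0.02,"y":0,"z":-0.15,"ax":0,"ay":0.02,"az":0},{"jaw":255,"x":-0.01,"y":0,"z":-0.15,"ax":0,"ay":0.01,"az":0},{"jaw":255,"x":0,"y":0,"z":-0.04,"ax":0,"ay":0,"az":0},{"jaw":255,"x":0,"y":0,"z":0,"ax":0,"ay":0,"az":0}]'; python3 st.py .5246 -.2357 .041
```

```text
time_s: 28.12
tcp_pos: [0.5257, -0.2359, 0.0424]
ee_rot: [[1.0, 0.003, 0.003], [0.003, -1.0, -0.002], [0.003, 0.002, -1.0]]
wrist_force: [0.5, -0.2, 1.1]
gripper_width: 0.302
28.125 [ 0.5257 -0.2359  0.0424] j [ -8.  28. -19.   0. -42.  98.] F [ 0.5 -0.2  1.1] w 26.3 yaw 0.15 tilt [ 0.0033 -0.0018]
units [-0.019  0.004 -0.023]
```

Release, rise and move toward the lid (0.535, 0.1165).

```bash
python3 -m inch '[{"jaw":130,"x":0,"y":0,"z":0,"ax":0,"ay":0,"az":0},{"jaw":130,"x":0,"y":0,"z":0,"ax":0,"ay":0,"az":0},{"jaw":130,"x":0,"y":0,"z":0,"ax":0,"ay":0,"az":0},{"jaw":130,"x":0,"y":0,"z":0.3,"ax":0,"ay":0,"az":0},{"jaw":130,"x":0,"y":0,"z":0.8,"ax":0,"ay":0,"az":0},{"jaw":130,"x":0,"y":0,"z":0.9,"ax":0,"ay":0,"az":0},{"jaw":50,"x":0,"y":0.7,"z":0,"ax":0,"ay":0,"az":0},{"jaw":50,"x":0.02,"y":0.9,"z":0,"ax":0,"ay":0,"az":0},{"jaw":50,"x":0.03,"y":0.9,"z":0,"ax":0,"ay":0,"az":0},{"jaw":50,"x":0.03,"y":0.9,"z":0,"ax":0,"ay":0,"az":0},{"jaw":50,"x":0.03,"y":0.9,"z":0,"ax":0,"ay":0,"az":0},{"jaw":50,"x":0,"y":0,"z":0,"ax":0,"ay":0,"az":0}]'; python3 st.py .5355 .1165 .057; python3 - <<'E'
from h import *
crop(capture('side')[:,:,::-1],270,110,400,210,5,'pics/c13.png')
crop(capture('top')[:,:,::-1],300,160,430,260,5,'pics/c14.png')
E
```

```text
time_s: 29.62
tcp_pos: [0.5284, 0.0286, 0.1667]
ee_rot: [[1.0, -0.001, 0.001], [-0.001, -1.0, -0.0], [0.001, 0.0, -1.0]]
wrist_force: [0.5, -0.3, 0.0]
gripper_width: 0.804
29.625 [0.5284 0.0286 0.1667] j [ 21.  16. -18.   0. -57.  69.] F [ 0.5 -0.3  0. ] w 70.0 yaw -0.08 tilt [ 0.0008 -0.0001]
units [ 0.119  1.465 -1.829]
```

View pics/c13.png

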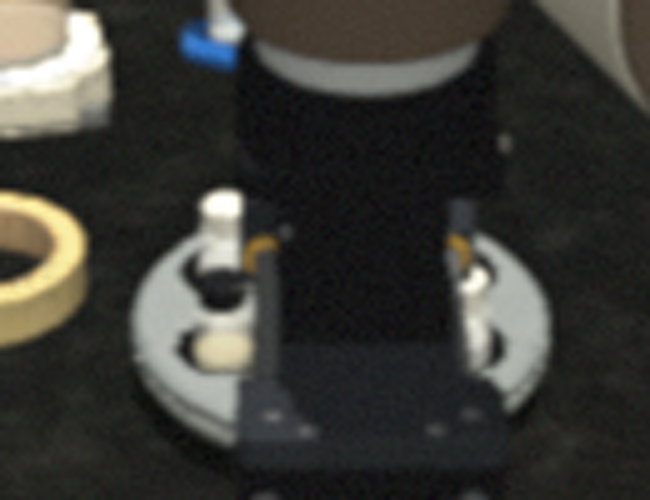

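View pics/c14.png

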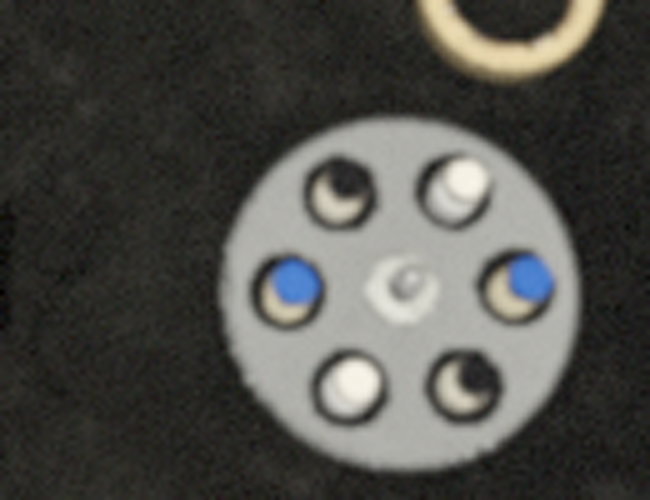

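```bash
python3 -m inch '[{"jaw":50,"x":0.06,"y":0.8,"z":0,"ax":0,"ay":0,"az":0},{"jaw":50,"x":0.06,"y":0.7,"z":0,"ax":0,"ay":0.02,"az":0},{"jaw":50,"x":0,"y":0,"z":-0.4,"ax":0,"ay":0.02,"az":0},{"jaw":50,"x":0,"y":0,"z":-0.4,"ax":0,"ay":0.02,"az":0},{"jaw":50,"x":0,"y":0,"z":0,"ax":0,"ay":0,"az":0}]'; python3 st.py .536 .117 .057; python3 - <<'E'
from h import *
i=capture('side')[:,:,::-1].copy()
crop(i,260,140,410,360,3,'pics/c15.png')
E
```

```text
time_s: 30.35
tcp_pos: [0.5359, 0.1115, 0.1177]
ee_rot: [[1.0, -0.016, -0.011], [-0.016, -1.0, -0.001], [-0.011, 0.001, -1.0]]
wrist_force: [-1.0, 0.3, 0.7]
gripper_width: 0.804
30.35 [0.5359 0.1115 0.1177] j [ 29.  21. -18.  -0. -52.  61.] F [-1.   0.3  0.7] w 70.0 yaw -0.93 tilt [-0.0111 -0.0013]
units [ 0.002  0.092 -1.012]
```

View pics/c15.png

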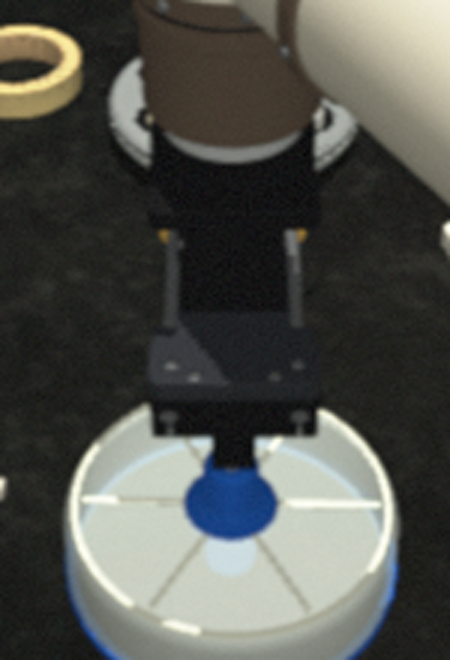

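```bash
python3 - <<'E'
from h import *
c=np.array([.5246,-.2977])
for n,d,uv in(('L',(0,.062),(295,281)),('R',(0,-.062),(531,275)),('UR',(.0537,-.031),(464,180)),('LL',(-.0537,.031),(357,380)),('LR',(-.0537,-.031),(479,376)),('UL',(.0537,.031),(350,181))):
    for z in(.074,.084): print(n,z,((proj('top',[[*(c+d),z]])[0]-[300,160]+.5)*5-.5).round(1),uv)
E
python3 -m inch '[{"jaw":50,"x":0,"y":0.09,"z":0,"ax":0.01,"ay":-0.07,"az":0.09},{"jaw":50,"x":0,"y":0,"z":-0.4,"ax":0,"ay":0,"az":0},{"jaw":50,"x":0,"y":0,"z":-0.3,"ax":0,"ay":0,"az":0},{"jaw":50,"x":0,"y":0,"z":0,"ax":0,"ay":0,"az":0}]'; python3 st.py .536 .117 .057
```

```text
L 0.074 [293.2 279.6] (295, 281)
L 0.084 [295.  276.5] (295, 281)
R 0.074 [529.1 274.4] (531, 275)
R 0.084 [533.1 271.2] (531, 275)
UR 0.074 [464.3 175.8] (464, 180)
UR 0.084 [467.6 171.8] (464, 180)
LL 0.074 [357.  380.2] (357, 380)
LL 0.084 [359.4 378.1] (357, 380)
LR 0.074 [476.1 377.6] (479, 376)
LR 0.084 [479.6 375.4] (479, 376)
UL 0.074 [347.5 178.4] (350, 181)
UL 0.084 [349.7 174.4] (350, 181)
time_s: 30.9
tcp_pos: [0.5398, 0.1172, 0.0812]
ee_rot: [[1.0, -0.0, 0.014], [-0.0, -1.0, 0.005], [0.014, -0.005, -1.0]]
wrist_force: [-0.0, -0.6, 0.3]
gripper_width: 0.801
30.9 [0.5398 0.1172 0.0812] j [ 29.  23. -21.   0. -45.  61.] F [-0.  -0.6  0.3] w 69.7 yaw -0.0 tilt [0.0145 0.0052]
units [-0.064 -0.003 -0.404]
```

```bash
python3 -m inch '[{"jaw":50,"x":-0.06,"y":0,"z":-0.15,"ax":-0.03,"ay":0.08,"az":0},{"jaw":50,"x":-0.01,"y":0,"z":-0.2,"ax":0,"ay":0.02,"az":0},{"jaw":50,"x":0,"y":0,"z":0,"ax":0,"ay":0,"az":0}]'; python3 st.py .536 .117 .058
```

```text
time_s: 31.28
tcp_pos: [0.5367, 0.1178, 0.0614]
ee_rot: [[1.0, 0.0, 0.0], [0.0, -1.0, 0.002], [0.0, -0.002, -1.0]]
wrist_force: [-0.2, -0.5, 0.6]
gripper_width: 0.805
31.275 [0.5367 0.1178 0.0614] j [ 29.  25. -22.  -0. -43.  61.] F [-0.2 -0.5  0.6] w 70.0 yaw 0.03 tilt [0.0002 0.0016]
units [-0.012 -0.013 -0.057]
```

```bash
python3 -m inch '[{"jaw":50,"x":-0.01,"y":0,"z":-0.04,"ax":-0.01,"ay":0,"az":0},{"jaw":255,"x":0,"y":0,"z":0,"ax":0,"ay":0,"az":0},{"jaw":255,"x":0,"y":0,"z":0,"ax":0,"ay":0,"az":0},{"jaw":255,"x":0,"y":0,"z":0,"ax":0,"ay":0,"az":0},{"jaw":255,"x":0,"y":0,"z":0,"ax":0,"ay":0,"az":0},{"jaw":255,"x":0,"y":0,"z":0,"ax":0,"ay":0,"az":0},{"jaw":255,"x":0,"y":0,"z":0,"ax":0,"ay":0,"az":0},{"jaw":255,"x":0,"y":0,"z":0,"ax":0,"ay":0,"az":0}]'; python3 st.py .536 .117 .058
```

```text
time_s: 32.28
tcp_pos: [0.5367, 0.118, 0.0597]
ee_rot: [[1.0, 0.001, 0.002], [0.001, -1.0, 0.0], [0.002, -0.0, -1.0]]
wrist_force: [-0.3, 0.3, 0.1]
gripper_width: 0.325
32.275 [0.5367 0.118  0.0597] j [ 29.  25. -22.   0. -43.  61.] F [-0.3  0.3  0.1] w 28.3 yaw 0.05 tilt [0.0018 0.0003]
units [-0.012 -0.017 -0.028]
```

```bash
python3 -m inch '[{"jaw":255,"x":0,"y":0,"z":0.3,"ax":0,"ay":0,"az":0},{"jaw":255,"x":0,"y":0,"z":0.6,"ax":0,"ay":0,"az":0},{"jaw":255,"x":0,"y":0,"z":0.6,"ax":0,"ay":0,"az":0},{"jaw":255,"x":0,"y":0,"z":0.4,"ax":0,"ay":0,"az":0},{"jaw":255,"x":0,"y":0,"z":0.1,"ax":0,"ay":0,"az":0},{"jaw":255,"x":0,"y":-0.4,"z":0,"ax":0,"ay":0,"az":0},{"jaw":255,"x":-0.02,"y":-0.6,"z":0,"ax":0,"ay":0,"az":0},{"jaw":255,"x":-0.02,"y":-0.6,"z":0,"ax":0,"ay":0,"az":0},{"jaw":255,"x":-0.02,"y":-0.6,"z":0,"ax":0,"ay":0,"az":0},{"jaw":255,"x":-0.02,"y":-0.6,"z":0,"ax":0,"ay":0,"az":0},{"jaw":255,"x":0,"y":-0.3,"z":0,"ax":0,"ay":0,"az":0},{"jaw":255,"x":0,"y":0,"z":0,"ax":0,"ay":0,"az":0}]'; python3 st.py .5246 -.2977 .17; python3 - <<'E'
from h import *
i=capture('side')[:,:,::-1].copy()
crop(i,230,110,430,310,3,'pics/c16.png')
crop(capture('top')[:,:,::-1],260,130,440,270,4,'pics/c17.png')
E
```

```text
time_s: 33.78
tcp_pos: [0.5221, -0.074, 0.1698]
ee_rot: [[1.0, -0.001, -0.024], [-0.001, -1.0, -0.002], [-0.024, 0.002, -1.0]]
wrist_force: [-0.2, 0.5, -2.5]
gripper_width: 0.328
33.775 [ 0.5221 -0.074   0.1698] j [ 10.  16. -17.  -0. -59.  80.] F [-0.2  0.5 -2.5] w 28.6 yaw -0.08 tilt [-0.0239 -0.0022]
units [ 0.041 -3.728  0.004]
```

View pics/c16.png

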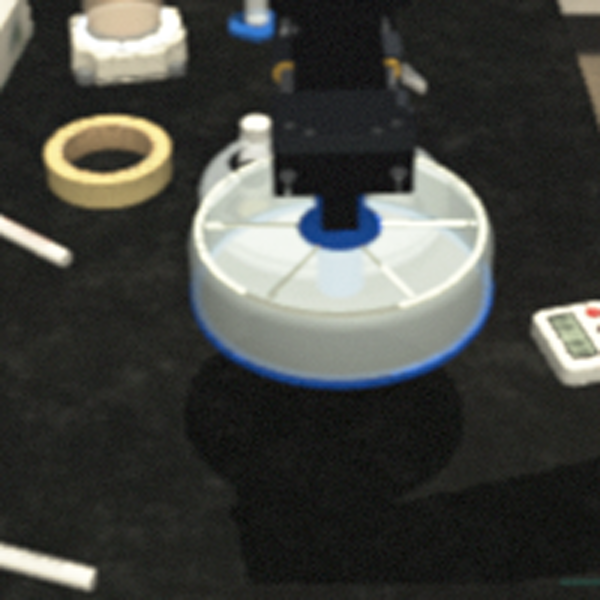

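View pics/c17.png

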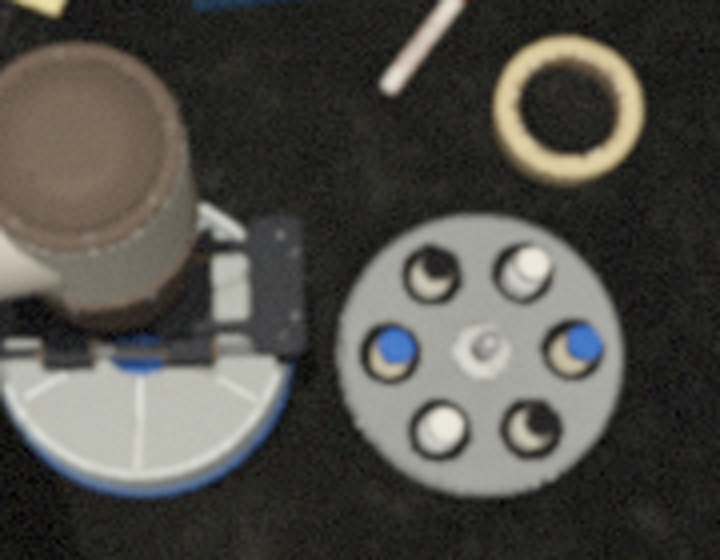

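```bash
python3 -m inch '[{"jaw":255,"x":0,"y":-0.3,"z":0,"ax":0.01,"ay":-0.12,"az":0},{"jaw":255,"x":0,"y":-0.6,"z":0,"ax":0,"ay":0,"az":0},{"jaw":255,"x":0.01,"y":-0.7,"z":0,"ax":0,"ay":0,"az":0},{"jaw":255,"x":0.01,"y":-0.7,"z":0,"ax":0,"ay":0,"az":0},{"jaw":255,"x":0.01,"y":-0.7,"z":0,"ax":0,"ay":0,"az":0},{"jaw":255,"x":0,"y":-0.5,"z":0,"ax":0,"ay":0,"az":0},{"jaw":255,"x":0,"y":-0.2,"z":0,"ax":0,"ay":0,"az":0},{"jaw":255,"x":0,"y":0,"z":0,"ax":0,"ay":0,"az":0},{"jaw":255,"x":0,"y":0,"z":0,"ax":0,"ay":0,"az":0}]'; python3 st.py .5246 -.2977 .16
```

```text
time_s: 35.0
tcp_pos: [0.5242, -0.2984, 0.1697]
ee_rot: [[1.0, 0.011, 0.002], [0.011, -1.0, 0.0], [0.002, -0.0, -1.0]]
wrist_force: [-0.2, 0.4, -3.0]
gripper_width: 0.324
35.0 [ 0.5242 -0.2984  0.1697] j [-14.  22.  -7.  -0. -60. 105.] F [-0.2  0.4 -3. ] w 28.2 yaw 0.64 tilt [0.0024 0.0002]
units [ 0.007  0.011 -0.162]
```

```bash
python3 - <<'E'
from h import *
i=capture('side')[:,:,::-1].copy()
crop(i,260,60,420,220,4,'pics/c18.png')
hsv=cv2.cvtColor(i,cv2.COLOR_BGR2HSV); m=cv2.inRange(hsv,(100,100,50),(128,255,255)); m[:90]=0;m[215:]=0;m[:,:280]=0;m[:,400:]=0
n,l,st,c=cv2.connectedComponentsWithStats(m)
for k in range(1,n):
    if st[k,4]>10: print(st[k],c[k])
print(proj('side',[[.5242-.093,-.2984,.11],[.5242+.093,-.2984,.11],[.5242,-.2984+.093,.11]]))
E
```

```text
[328 110  22  20 192] [337.921875   123.02083333]
[296 142  86  25 276] [341.81521739 158.47826087]
[334 170  11  10  79] [338.96202532 174.89873418]
[[379.73425546 142.78505671]
 [296.56506373 143.39309224]
 [339.2410318  166.1302281 ]]
```

View pics/c18.png

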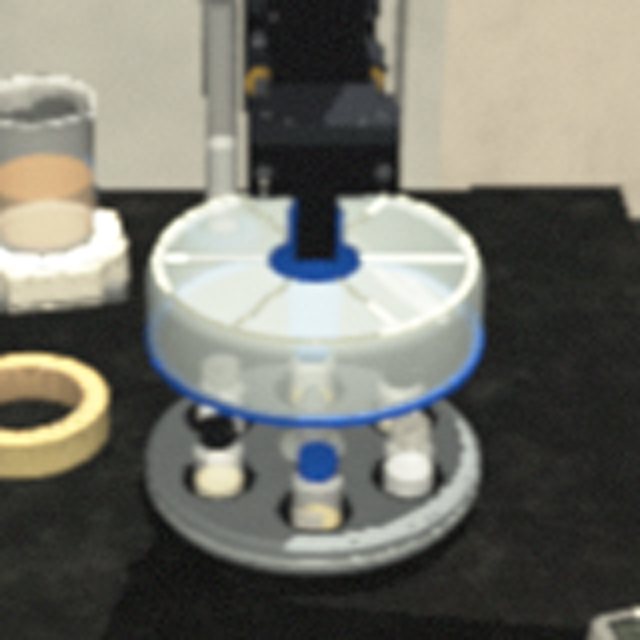

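```bash
python3 -m inch '[{"jaw":255,"x":0.02,"y":0.01,"z":-0.15,"ax":0,"ay":0.01,"az":-0.06},{"jaw":255,"x":0,"y":0,"z":-0.2,"ax":0,"ay":0.01,"az":0},{"jaw":255,"x":0,"y":0,"z":-0.1,"ax":0,"ay":0.01,"az":0},{"jaw":255,"x":0,"y":0,"z":0,"ax":0,"ay":0,"az":0}]'; python3 st.py .5253 -.2977 .13
```

```text
time_s: 35.55
tcp_pos: [0.5255, -0.2953, 0.1403]
ee_rot: [[1.0, 0.003, -0.004], [0.003, -1.0, 0.001], [-0.004, -0.001, -1.0]]
wrist_force: [-0.0, -0.2, -1.2]
gripper_width: 0.325
35.55 [ 0.5255 -0.2953  0.1403] j [-14.  24.  -9.   0. -57. 104.] F [-0.  -0.2 -1.2] w 28.3 yaw 0.19 tilt [-0.0043  0.0009]
units [-0.004 -0.041 -0.172]
```

```bash
python3 -m inch '[{"jaw":255,"x":0,"y":-0.05,"z":0,"ax":0,"ay":-0.02,"az":0},{"jaw":255,"x":0,"y":0,"z":0,"ax":0,"ay":0,"az":0}]'; python3 st.py .5253 -.2977 .13; python3 - <<'E'
from h import *
i=capture('side')[:,:,::-1].copy()
crop(i,280,80,400,210,5,'pics/c19.png')
E
```

```text
time_s: 35.8
tcp_pos: [0.5259, -0.2986, 0.1406]
ee_rot: [[1.0, 0.003, -0.0], [0.003, -1.0, 0.0], [-0.0, -0.0, -1.0]]
wrist_force: [-0.3, -0.5, -2.2]
gripper_width: 0.322
35.8 [ 0.5259 -0.2986  0.1406] j [-14.  24.  -9.  -0. -57. 104.] F [-0.3 -0.5 -2.2] w 28.1 yaw 0.2 tilt [-0.      0.0005]
units [-0.009  0.016 -0.176]
```

View pics/c19.png

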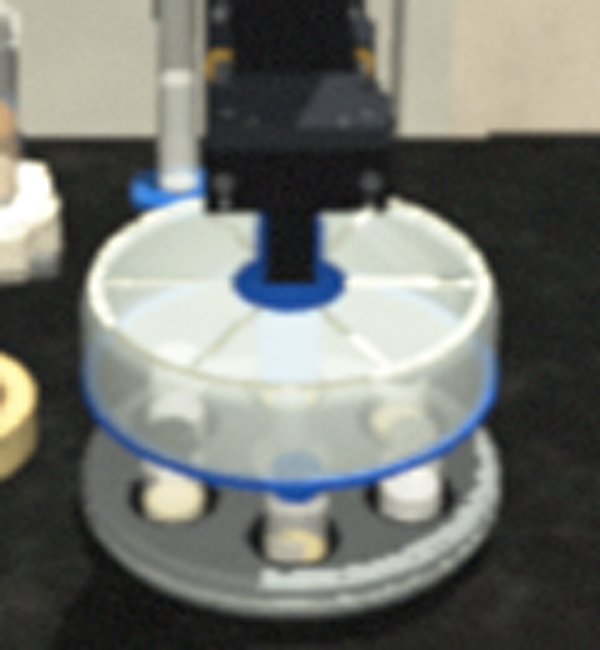

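```bash
python3 -m inch '[{"jaw":255,"x":-0.01,"y":0.01,"z":-0.15,"ax":0,"ay":0.01,"az":0},{"jaw":255,"x":0,"y":0,"z":-0.12,"ax":0,"ay":0.01,"az":0},{"jaw":255,"x":0,"y":0,"z":0,"ax":0,"ay":0,"az":0}]'; python3 st.py .5253 -.2977 .0957
```

```text
time_s: 36.22
tcp_pos: [0.525, -0.298, 0.1234]
ee_rot: [[1.0, 0.003, -0.004], [0.003, -1.0, 0.001], [-0.004, -0.001, -1.0]]
wrist_force: [-0.1, -0.3, -3.1]
gripper_width: 0.324
36.225 [ 0.525  -0.298   0.1234] j [-14.  25. -10.   0. -55. 104.] F [-0.1 -0.3 -3.1] w 28.2 yaw 0.18 tilt [-0.0035  0.0006]
units [ 0.004  0.005 -0.462]
```

```bash
python3 -m inch '[{"jaw":255,"x":0,"y":0,"z":-0.15,"ax":0,"ay":-0.01,"az":0},{"jaw":255,"x":0,"y":0,"z":-0.12,"ax":0,"ay":0,"az":0},{"jaw":255,"x":0,"y":0,"z":0,"ax":0,"ay":0,"az":0}]'; python3 st.py .5253 -.2977 .0957
```

```text
time_s: 36.6
tcp_pos: [0.525, -0.2979, 0.1058]
ee_rot: [[1.0, 0.003, -0.002], [0.003, -1.0, 0.001], [-0.002, -0.001, -1.0]]
wrist_force: [0.3, 0.1, -1.8]
gripper_width: 0.324
36.6 [ 0.525  -0.2979  0.1058] j [-14.  26. -11.  -0. -53. 104.] F [ 0.3  0.1 -1.8] w 28.2 yaw 0.18 tilt [-0.0022  0.0007]
units [ 0.006  0.004 -0.168]
```

```bash
python3 -m inch '[{"jaw":255,"x":0,"y":0,"z":-0.08,"ax":0,"ay":0,"az":0},{"jaw":255,"x":0,"y":0,"z":-0.06,"ax":0,"ay":0,"az":0},{"jaw":255,"x":0,"y":0,"z":0,"ax":0,"ay":0,"az":0}]'; python3 st.py .5253 -.2977 .0957
```

```text
time_s: 36.98
tcp_pos: [0.5252, -0.298, 0.097]
ee_rot: [[1.0, 0.003, -0.002], [0.003, -1.0, 0.0], [-0.002, -0.0, -1.0]]
wrist_force: [0.4, -0.7, -1.2]
gripper_width: 0.327
36.975 [ 0.5252 -0.298   0.097 ] j [-14.  27. -12.  -0. -52. 104.] F [ 0.4 -0.7 -1.2] w 28.5 yaw 0.19 tilt [-0.0017  0.0005]
units [ 0.002  0.005 -0.021]
```

Within ~1 mm of home; nudge, release, rise and look.

```bash
python3 -m inch '[{"jaw":255,"x":0,"y":0,"z":-0.02,"ax":0,"ay":0,"az":0},{"jaw":255,"x":0,"y":0,"z":0,"ax":0,"ay":0,"az":0}]'; python3 st.py; python3 -m inch '[{"jaw":60,"x":0,"y":0,"z":0,"ax":0,"ay":0,"az":0},{"jaw":60,"x":0,"y":0,"z":0,"ax":0,"ay":0,"az":0},{"jaw":60,"x":0,"y":0,"z":0,"ax":0,"ay":0,"az":0},{"jaw":60,"x":0,"y":0,"z":0.3,"ax":0,"ay":0,"az":0},{"jaw":60,"x":0,"y":0,"z":0.7,"ax":0,"ay":0,"az":0},{"jaw":60,"x":0,"y":0,"z":0.8,"ax":0,"ay":0,"az":0},{"jaw":60,"x":0,"y":0.6,"z":0.3,"ax":0,"ay":0,"az":0},{"jaw":60,"x":0,"y":0.9,"z":0,"ax":0,"ay":0,"az":0},{"jaw":60,"x":-0.2,"y":0.9,"z":0,"ax":0,"ay":0,"az":0},{"jaw":60,"x":-0.3,"y":0.9,"z":0,"ax":0,"ay":0,"az":0},{"jaw":60,"x":-0.3,"y":0.9,"z":0,"ax":0,"ay":0,"az":0},{"jaw":60,"x":-0.3,"y":0.9,"z":0,"ax":0,"ay":0,"az":0}]'; python3 -m inch '[{"jaw":60,"x":-0.3,"y":0.9,"z":0,"ax":0,"ay":0,"az":0},{"jaw":60,"x":-0.3,"y":0.9,"z":0,"ax":0,"ay":0,"az":0},{"jaw":60,"x":-0.3,"y":0.9,"z":0,"ax":0,"ay":0,"az":0},{"jaw":60,"x":-0.3,"y":0.9,"z":0,"ax":0,"ay":0,"az":0},{"jaw":60,"x":0,"y":0,"z":0,"ax":0,"ay":0,"az":0}]';python3 - <<'E'
from h import *
i=capture('side')[:,:,::-1].copy();cv2.imwrite('pics/side_f.png',i)
crop(i,280,100,400,220,5,'pics/c20.png')
i=capture('top')[:,:,::-1].copy();cv2.imwrite('pics/top_f.png',i)
crop(i,320,160,440,270,5,'pics/c21.png')
E
```

```text
time_s: 37.22
tcp_pos: [0.5259, -0.2983, 0.0968]
ee_rot: [[1.0, 0.004, 0.0], [0.004, -1.0, -0.0], [0.0, 0.0, -1.0]]
wrist_force: [-0.8, 0.2, -1.8]
gripper_width: 0.318
37.225 [ 0.5259 -0.2983  0.0968] j [-14.  27. -12.   0. -51. 104.] F [-0.8  0.2 -1.8] w 27.7 yaw 0.22 tilt [ 0.     -0.0004]
time_s: 38.72
tcp_pos: [0.4595, 0.0125, 0.2287]
ee_rot: [[1.0, -0.003, 0.007], [-0.003, -1.0, -0.001], [0.007, 0.001, -1.0]]
wrist_force: [0.9, 0.6, -0.2]
gripper_width: 0.764
time_s: 39.35
tcp_pos: [0.3834, 0.2384, 0.2312]
ee_rot: [[1.0, 0.003, 0.013], [0.003, -1.0, 0.003], [0.013, -0.003, -1.0]]
wrist_force: [-0.9, -0.2, -0.4]
gripper_width: 0.764
```

View pics/c20.png

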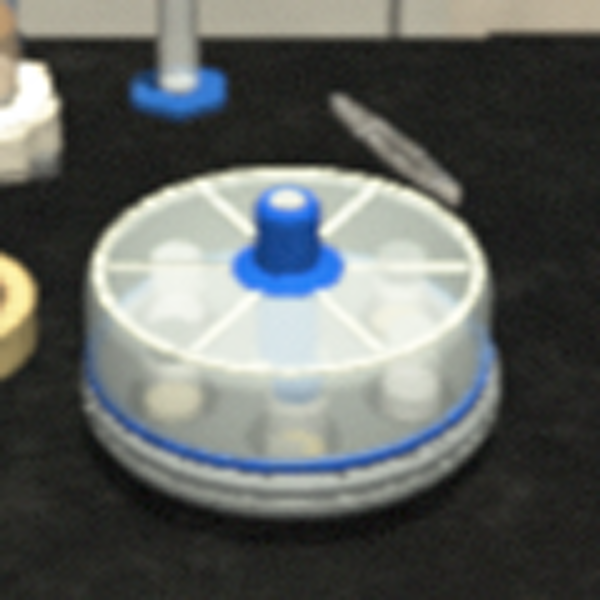

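View pics/c21.png

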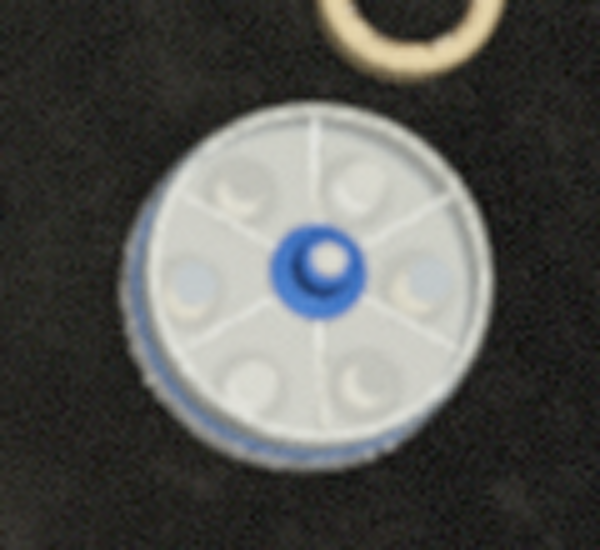

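```bash
python3 - <<'E'
from h import *
f=lambda u,v,o:((u+.5)/5-.5+o[0],(v+.5)/5-.5+o[1])
print('knob top tri',tri(f(289,200,(280,100)),f(327,259,(320,160))).round(4))
S=lambda X:((proj('side',X)-[280,100]+.5)*5-.5).round(0)
c=[.5246,-.2977]
print('expected knob top',S([[*c,.119]]),'front rim low',S([[c[0],c[1]+.093,.036]]),'L/R rim',S([[c[0]+.093,c[1],.038],[c[0]-.093,c[1],.038]]),'bowl top',S([[c[0]+.09,c[1],.084],[c[0]-.09,c[1],.084]]))
E
```

```text
knob top tri [ 0.5261 -0.2991  0.1187]
expected knob top [[292. 201.]] front rim low [[295. 475.]] L/R rim [[ 90. 353.]
 [491. 350.]] bowl top [[ 93. 269.]
 [490. 266.]]
```

```bash
python3 -c "
from station import *
print(finish_job(), sense()['time_s'])"
```

```text
the job is handed in; nothing more can be done
the job is handed in; nothing more can be done
```

The rotor is loaded in balance and the lid is on. I handed the job in at about 39.5 s of the 115 s allowed.

- **Vials:** The two vials already in the rotor were left where they were. The loose white and black vials went into the bores directly opposite their twins. The two blue vials are opposite each other in the last two bores.
- **Lid:** The clear lid went over the spindle, was released on the rotor, and the arm was moved well clear.

**Last checks**
- **Top view:** All six vials sit in opposite pairs by colour. Cap positions matched a seated height of z ≈ 74 mm to within about 1 to 4 crop pixels. The placed black vial was the least certain: its column fitted about 84 mm, but its row fitted about 76 to 81 mm, and up to 2 mm of sideways play in the bore could explain the difference.
- **Lid position:** The knob's top triangulated to (0.526, -0.299, 0.1187) m, against the expected (0.525, -0.298, 0.119) m, so the lid is within about 2 mm of the rotor's axis. In the side view the bowl's left and right edges are level to about 2 crop pixels.
- **One small mismatch:** The front of the rim appeared about 5 crop pixels (1 image pixel) higher than predicted. That is about the accuracy of my reading, and I saw no gap between rim and rotor.
- **Forces:** Readings taken at the end of each move stayed at about 3 N or less.

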